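Load kiln props into the caddy of a drying bay and park it under the cover

ROBOT

A 6-joint arm with a two-finger parallel gripper is mounted at the origin on the work surface. World frame = base frame: x ahead of the robot, y to its left, z up, the work surface at z = 0. Lengths are in m, angles in rad, forces in N, time in s.
With the tool pointing down it reaches from about 0.35 to 0.975 m from the base axis. Payload 4.9 kg.
Tool frame: the origin (TCP) lies between the finger pads; the fingertips stand 14 mm ahead of it and the grasp point (between the pads) lies 5 mm behind it; z points along the fingers, x is the direction in which the jaws open and shut, and the axes are right-handed (so a half turn about z gives the same grasp; the last joint's range is limited). The gripper opens to 85 mm and grips with 20 to 120 N. Pads are 22 mm wide; open, the fingers measure 114 mm over their backs; the gripper's body (76 mm by 85 mm) begins 54 mm behind the grasp point. The pads swing forward as they close: fully open they stand 13 mm farther back than shut.
Start: joints at [1.209, 0.053, 1.613, -0, 1.476, -0.119], TCP at [0.15, 0.607, 0.245] pointing down, gripper open.
Joint ranges: [-3.01, 3.01], [-1.01, 2.22], [0.06, 2.58], [-1.02, 4.17], [0.09, 2.62], [-3.14, 3.14]. Speed limits (rad/s): [2.57, 2.57, 3.14, 3.14, 3.14, 3.14].

INTERFACE

Orientations are given as [roll, pitch, yaw] about the fixed x, y, z axes, in that order (R = Rz(yaw) Ry(pitch) Rx(roll)).
In Python, from station import bot, cams, nets gives the robot as it stands.
- The arm moves only by the shell command python3 -m handwheel 'ROWS' [FORCE]. ROWS is JSON, a list of rows, each a list of 3 entries, a list of its own where there are three numbers: the opening, from 0 (shut) to 1 (fully open), then the shift along the tool's x, y, z in m, then the turn about the tool's z in rad. A call has 1 to 8 rows; each row is the pose to reach, as a shift and turn from the pose measured when the call began, along the tool's axes at that moment; what a row does not reach only later rows make up. A row lasts 1/10 s, in which the tool goes at most 50 mm and 8.59 degrees, less where a joint would pass 70% of its speed; a pose out of reach is approached as far as the arm can. A call with a gripper value outside its range is refused whole. The fingers move at their own pace and stop on an object; FORCE is the grip in N (left out, the last holds). Time passes only in rows, so rows that repeat a pose let the fingers close. It gives the time, the measured TCP pose, the force and the opening at its end, in the units of the state.
- bot.state(): the state, without advancing time (a new reading comes with each control period).
- cams.read_camera(name): name is "scene" or "side" or "wrist"; returns a dict with "color" (384x512x3 uint8, red, green, blue), "fx", "fy", "cx", "cy" (pixels), "world_to_cam" (4x4, takes a point from world to camera coordinates). Camera axes: x right, y down, z forward; pixel columns grow to the right and rows downward; lengths in m; the calibration is good to about 2 mm. A picture is of the moment at which its call begins. There is no depth.
- bot.sign_off(): hands the job in, once; it reports no verdict.
Trained networks look in the newest picture that a camera, given by its name, has taken for a name from the list of things; names that differ only in an ending like _2 or _b are one class to them, and where a whole thing is asked for, a point or a joint stands for the part that bears it (a point fixed in the world has none). Each returns a list of dicts, best first, with "conf" (0 to 1); they miss things now and then, are a little off and sometimes report something else, mostly with a low value. They report only what shows in the picture. A call takes as long as a camera call. They do not tell look-alikes from the thing itself.
- nets.spot_in(camera, query): "xy" ([column, row] as shares, 0 to 1, of the picture: columns of its width, rows of its height, amid what is visible of it).
The state is a dict: "clock": time; "joint_positions": joint angles; "joint_vel": joint speeds; "effort": joint torques, N m; "eef_pos": TCP position; "tcp_rot": TCP orientation; "contact_force": force on the tool from outside, world axes, zero at the start; "wrist_torque": the same for the moment, N m; "width": finger opening in m.
Only numpy, scipy, OpenCV 4.12 (cv2) and the standard library are available. Lean on these libraries where they do the work, as an engineer would, in place of code of your own. Each camera call takes 0.05 s, during which the arm holds its last target. There are 200 camera calls.

TASK

The freshly washed kiln props standing about the bench have to go into the drying bay. Step the caddy sideways out from behind the yellow cheek and draw it right out from under the cover, stand every prop end-down in a pocket of its own and fully down, then slide the caddy back in through the gateway to the end and across behind the yellow cheek, so that it is parked as you found it. Only then throw the red toggle right over to start the fan; do not knock any prop over or disturb the steel measuring cup among them, and leave everything let go.

Things in the scene. Friction and masses are not known exactly. Their poses are not given: they have to be found in the camera images.
- bay: plywood drying bay fixed to the bench. Origin on the bench, mid-gateway; +y leads straight in, +x is the side step, z up. Gateway: x -50 to +50 mm, between a thin wooden post (-x) and the yellow cheek (+x), both y -14 to 0, 150 mm high. Inside, the clear floor runs x -50 to +75 between guides 30 mm high, and y 0 to 210 mm at the end wall, behind which hangs a grey fan (to y 274).
- bay_cheek (a point): middle of the yellow cheek at the +x side of the gateway: a fixed panel x +50 to +87 mm, y -14 to 0 mm in the bay's frame, 150 mm high. The parked caddy's end stands partly behind it.
- bay_cover (a point): centre of the top of the bay's flat fixed cover: underside 150 mm, top 165 mm above the bench; it overhangs x -75 to +100 and y -19 to +227 mm of the bay's frame. A 110 mm prop passes under it only when fully down in the caddy.
- caddy_mid (a point): middle of the loose caddy, 28 mm above its underside; y along it, from drawbar to far end. Wooden base 84 (x) x 196 (y) x 12 mm, gliding easily on the bench, 0.35 to 0.5 kg. Parked (as at the start) this is 25 to 33 mm to +x and 100 to 112 mm to +y of the bay's origin. To leave, it steps 30 mm to the bay's -x (to x = 0), then comes straight out to -y; it returns the same way.
- caddy_pocket (a point): the pocket nearest the far end, 69 mm to +y of the middle of the caddy; at the middle of its mouth. Four open square aluminium pockets, 42 mm inside with 4 mm walls, stand in a row at x 0, y -69, -23, +23, +69 mm from the middle of the caddy; floors 12 mm, rims 54 mm above the caddy's underside. One prop in each.
- caddy_grip (a point): grip point on the caddy's blue drawbar, 190 mm to -y of the middle of the caddy, 28 mm above the underside; axes as caddy_mid. The bar is 20 mm wide (x), 14 to 40 mm above the bench, runs 120 mm along y from the caddy's end, and ends in a cross-head 40 mm wide, its inner face 20 mm to -y of this point. It stays outside gateway and cover when parked.
- prop1_mid (a point): round white ceramic kiln prop with a reddish-brown band near its foot, 34 mm in diameter and 110 mm long, 0.09 to 0.17 kg, standing upright on the bench at the start (at some starts one of the four is absent); this point is its centre, 55 mm above its foot, z along its length. It may go either way round and at any turn in any pocket.
- prop2_mid (a point): round white ceramic kiln prop with a reddish-brown band near its foot, 34 mm in diameter and 110 mm long, 0.09 to 0.17 kg, standing upright on the bench at the start (at some starts one of the four is absent); this point is its centre, 55 mm above its foot, z along its length. It may go either way round and at any turn in any pocket.
- prop3_mid (a point): round white ceramic kiln prop with a reddish-brown band near its foot, 34 mm in diameter and 110 mm long, 0.09 to 0.17 kg, standing upright on the bench at the start (at some starts one of the four is absent); this point is its centre, 55 mm above its foot, z along its length. It may go either way round and at any turn in any pocket.
- prop4_mid (a point): round white ceramic kiln prop with a reddish-brown band near its foot, 34 mm in diameter and 110 mm long, 0.09 to 0.17 kg, standing upright on the bench at the start (at some starts one of the four is absent); this point is its centre, 55 mm above its foot, z along its length. It may go either way round and at any turn in any pocket.
- fan_switch (a joint): angle of the toggle lever of the aluminium switch box: 0 = off, leaning to the box's -x (towards the robot); 1.0 rad = on, leaning over to +x, away from the robot. It stays where it is left and is light to move (about 1 N at its knob).
- fan_switch_tip (a point): centre of the lever's red knob, a ball of 26 mm diameter. The lever is 80 mm long and pivots 22 mm above the bench; the knob is 92 mm above the bench at either end of its travel and 102 mm half-way, and travels about 77 mm horizontally from off to on along the box's x.
- fan_switch_base: the aluminium switch box, 70 x 50 x 25 mm, fixed to the bench near its far edge; origin under its centre, directly below the lever's pivot; the lever swings in its x-z plane, towards +x to switch on.
- cup: loose stainless measuring cup 74 mm wide and 75 mm high with a handle reaching 85 mm from its axis to its own -y; origin under its centre; leave it alone.
Things that resemble listed ones, but are neither listed nor needed, are in the scene too. Leave any brown or green look-alike of the fan_switch_base alone.

How it is judged:
On the way, in this order (a step that is already met when the one before it is completed fails the run):
1. the caddy is drawn wholly out through the gateway (y of caddy_mid in the frame of bay below -0.1 m), for 0.2 s.
2. every prop stands fully down in a pocket of the caddy, the caddy still out of the bay (z of prop1_mid in the frame of caddy_mid between 0.03 and 0.047 m and x of prop1_mid in the frame of caddy_mid between -0.012 and 0.012 m and y of prop1_mid in the frame of caddy_mid between -0.08 and 0.08 m and angle between each of prop1_mid, prop2_mid, prop3_mid, prop4_mid's own z axis and vertical below 0.15 rad and z of prop2_mid in the frame of caddy_mid between 0.03 and 0.047 m and x of prop2_mid in the frame of caddy_mid between -0.012 and 0.012 m and y of prop2_mid in the frame of caddy_mid between -0.08 and 0.08 m and z of prop3_mid in the frame of caddy_mid between 0.03 and 0.047 m and x of prop3_mid in the frame of caddy_mid between -0.012 and 0.012 m and y of prop3_mid in the frame of caddy_mid between -0.08 and 0.08 m and z of prop4_mid in the frame of caddy_mid between 0.03 and 0.047 m and x of prop4_mid in the frame of caddy_mid between -0.012 and 0.012 m and y of prop4_mid in the frame of caddy_mid between -0.08 and 0.08 m and y of caddy_mid in the frame of bay below -0.06 m), for 0.2 s.
3. the loaded caddy is parked: at the end of the bay and stepped across behind the yellow cheek (x of caddy_mid in the frame of bay above 0.022 m and y of caddy_mid in the frame of bay above 0.098 m and height (world z) of caddy_mid below 0.036 m and angle between caddy_mid's own z axis and vertical below 0.08 rad and z of prop1_mid in the frame of caddy_mid between 0.03 and 0.047 m and x of prop1_mid in the frame of caddy_mid between -0.012 and 0.012 m and y of prop1_mid in the frame of caddy_mid between -0.08 and 0.08 m and angle between each of prop1_mid, prop2_mid, prop3_mid, prop4_mid's own z axis and vertical below 0.15 rad and z of prop2_mid in the frame of caddy_mid between 0.03 and 0.047 m and x of prop2_mid in the frame of caddy_mid between -0.012 and 0.012 m and y of prop2_mid in the frame of caddy_mid between -0.08 and 0.08 m and z of prop3_mid in the frame of caddy_mid between 0.03 and 0.047 m and x of prop3_mid in the frame of caddy_mid between -0.012 and 0.012 m and y of prop3_mid in the frame of caddy_mid between -0.08 and 0.08 m and z of prop4_mid in the frame of caddy_mid between 0.03 and 0.047 m and x of prop4_mid in the frame of caddy_mid between -0.012 and 0.012 m and y of prop4_mid in the frame of caddy_mid between -0.08 and 0.08 m), for 0.2 s.
4. the fan is switched on (value of joint fan_switch above 0.85 rad), for 0.1 s.
At the end, for the whole second after the job is handed in: Every prop present stands within 0.15 rad of upright in a pocket (12 mm of the caddy's centre line, foot within 8 mm of the pocket floor); the middle of the caddy is more than 22 mm to +x and more than 98 mm to +y of the bay's origin, level on the bench; the toggle reads more than 0.85 rad (all of step 3 and value of joint fan_switch above 0.85 rad); the robot touches nothing.
It fails at once if the measuring cup is disturbed (moved more than 40 mm) (distance of cup from where it was at the start of the episode above 0.04 m).
It fails at once if a prop is knocked over (angle between any of prop1_mid, prop2_mid, prop3_mid, prop4_mid's own z axis and vertical above 0.8 rad).
Of prop1, prop2, prop3, prop4 only 3 to 4 are there at a start; the rules pass over those that are not, and their reading is None.
At some moment in a run one of caddy may be knocked a few centimetres aside while the robot is not near it.
It also fails if it takes over 210 s, if anything falls off the work surface, if the arm or the gripper's body presses on something with over 40 N, if the wrist force passes 120 N, or if a joint passes its speed limit or range.

## Working session

There is one attempt and no reset: what is moved stays moved. The work goes in short steps, Python scripts to look and compute and a shell command to move; the robot and the scene stay as the last step left them, time stands still between calls to the robot, and variables do not carry over. Pictures are saved under pics/ and viewed, about 12 in all and at most 16, crops included, and the job is handed in when it is done.

```bash
ls; mkdir -p pics
python3 - <<'E'
from station import bot,cams,nets
import cv2,numpy as np
for n in("scene","side"):
    r=cams.read_camera(n); cv2.imwrite(f"pics/a_{n}.png",cv2.resize(r["color"][:,:,::-1],(800,600),interpolation=cv2.INTER_CUBIC))
    print(n,r["fx"],r["cx"],r["cy"],np.round(r["world_to_cam"],3).tolist())
    for q in["bay_cheek","bay_cover","caddy_mid","caddy_pocket","caddy_grip","prop1_mid","fan_switch_tip","fan_switch_base","cup"]:
        print(q,[(round(d["conf"],2),[round(d["xy"][0]*512),round(d["xy"][1]*384)]) for d in nets.spot_in(n,q)][:6])
print(bot.state())
E
```

```text
pics
scene 468.71452697010136 261.3032325584898 195.34391177189488 [[0.845, 0.535, -0.011, -0.422], [0.382, -0.617, -0.688, -0.157], [-0.375, 0.577, -0.726, 1.79], [0.0, 0.0, 0.0, 1.0]]
bay_cheek [(0.73, [299, 134])]
bay_cover [(0.67, [296, 134])]
caddy_mid [(0.78, [289, 171])]
caddy_pocket [(0.76, [284, 172])]
caddy_grip [(0.63, [283, 167]), (0.49, [166, 291])]
prop1_mid [(0.74, [171, 254]), (0.55, [165, 292]), (0.4, [288, 171])]
fan_switch_tip [(0.63, [309, 211]), (0.53, [247, 301]), (0.51, [341, 148])]
fan_switch_base [(0.77, [310, 230]), (0.72, [253, 322]), (0.66, [345, 170]), (0.23, [310, 212])]
cup [(0.55, [219, 293])]
side 491.31761388186953 260.1044245420552 193.45122134023143 [[0.984, -0.179, -0.009, -0.563], [-0.096, -0.485, -0.869, 0.119], [0.151, 0.856, -0.495, 1.198], [0.0, 0.0, 0.0, 1.0]]
bay_cheek [(0.59, [215, 136])]
bay_cover [(0.83, [215, 136])]
caddy_mid [(0.67, [255, 334]), (0.63, [221, 170])]
caddy_pocket [(0.72, [224, 172])]
caddy_grip [(0.64, [221, 172])]
prop1_mid [(0.59, [208, 296])]
fan_switch_tip [(0.68, [360, 281]), (0.47, [216, 136])]
fan_switch_base [(0.74, [309, 211]), (0.72, [364, 305]), (0.67, [276, 160]), (0.26, [318, 262])]
cup [(0.77, [308, 302])]
{'clock': 1.0, 'joint_positions': array([ 1.20894983e+00,  5.27302876e-02,  1.61286919e+00,  2.85008524e-05,
        1.47602000e+00, -1.18985865e-01]), 'joint_vel': array([-0.00022614, -0.00039863, -0.00164163,  0.00043404,  0.00036766,
       -0.0012603 ]), 'effort': array([ 1.22623380e-03, -3.93662238e+01, -3.70487595e+01,  1.25921520e-04,
       -9.64490823e-05,  1.30857767e-06]), 'eef_pos': array([0.15028026, 0.60665336, 0.2453032 ]), 'tcp_rot': array([-3.14156130e+00,  2.32743699e-05,  1.32793300e+00]), 'contact_force': array([-0.13967651, -0.12812981, -0.49274636]), 'wrist_torque': array([-0.0181465 , -0.02573692, -0.0507695 ]), 'width': 0.0856977957301417}
```

View pics/a_scene.png

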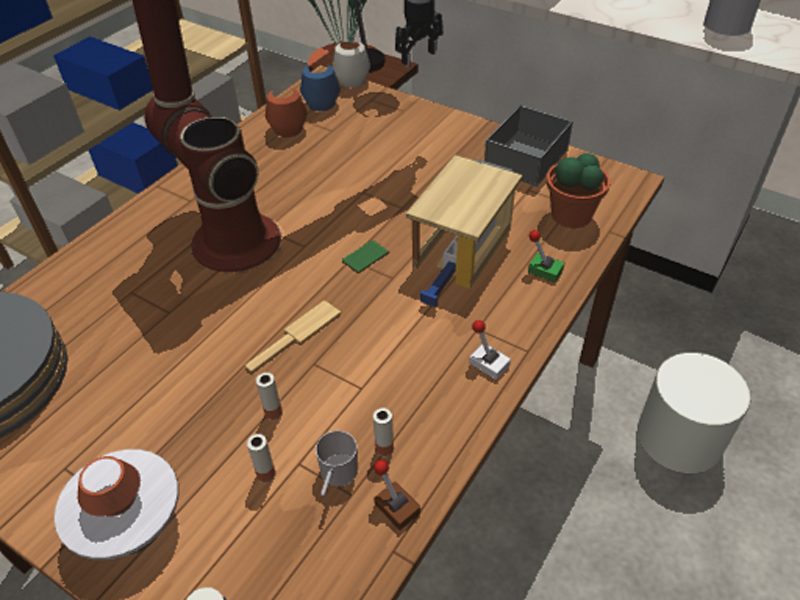

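View pics/a_side.png

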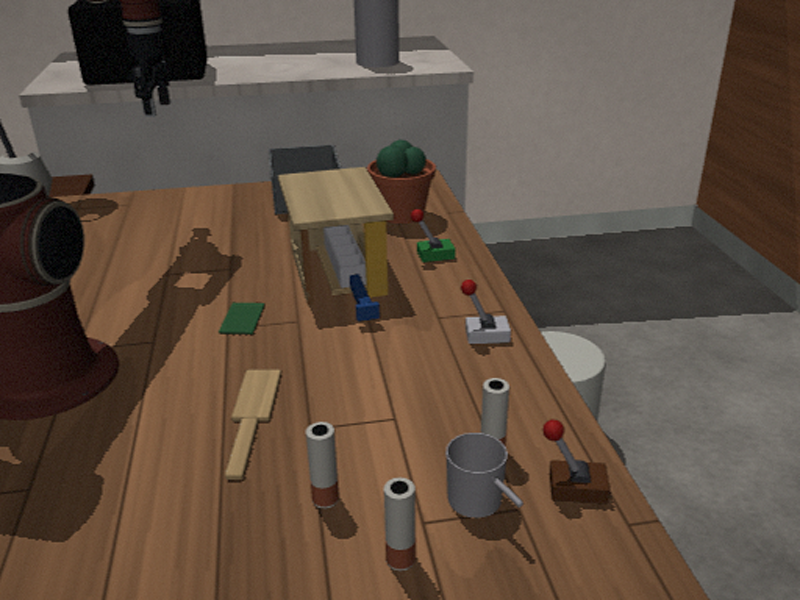

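The scene shows three upright props, at (266,395), (260,455) and (383,430). The cup is at (337,460). The switch candidates are brown at (395,500), aluminium at (489,362) and green at (546,265); by the description I choose the aluminium one. The bay is at (465,210) with its blue drawbar at (435,290). Other look-alikes are the wooden paddle at (295,335) and the planter, neither of which is wanted. An unidentified white object is cut off at the bottom edge, at (205,595). Next I'll take a close crop to check the choice and pick the bay corners.

```bash
cat > h.py <<'E'
import cv2,numpy as np
from station import bot,cams,nets
def ray(r,u,v):
    M=np.array(r["world_to_cam"]);d=M[:3,:3].T@np.array([(u-r["cx"])/r["fx"],(v-r["cy"])/r["fy"],1]);return -M[:3,:3].T@M[:3,3],d
def atz(r,u,v,z):
    c,d=ray(r,u,v);return c+d*(z-c[2])/d[2]
def proj(r,p):
    M=np.array(r["world_to_cam"]);q=(M[:3,:3]@np.atleast_2d(p).T).T+M[:3,3]
    return np.c_[r["fx"]*q[:,0]/q[:,2]+r["cx"],r["fy"]*q[:,1]/q[:,2]+r["cy"]]
def crop(r,x,y,w,h,s):
    return cv2.resize(r["color"][y:y+h,x:x+w,::-1],None,fx=s,fy=s,interpolation=cv2.INTER_CUBIC)
E
python3 - <<'E'
from h import *
a=cams.read_camera("scene");b=cams.read_camera("side")
k=.64
for n,s,d in[("A",(266,379),(320,430)),("B",(257,440),(400,487)),("C",(383,414),(496,385))]:
    print(n,atz(a,s[0]*k,s[1]*k,.11).round(3),atz(b,d[0]*k,d[1]*k,.11).round(3))
print("cup",atz(a,337*k,440*k,.075).round(3),atz(b,477*k,446*k,.075).round(3))
print("knob",atz(a,479*k,326*k,.092).round(3),atz(b,469*k,287*k,.092).round(3))
print("crosshead",atz(a,433*k,293*k,.04).round(3),atz(b,366*k,305*k,.04).round(3))
print("cover",[atz(a,u*k,v*k,.165)[:2].round(3).tolist() for u,v in[(458,157),(522,177),(473,235),(408,213)]],[atz(b,u*k,v*k,.165)[:2].round(3).tolist() for u,v in[(278,175),(365,169),(391,215),(297,224)]])
print("white?",atz(a,205*k,590*k,.1).round(3))
cv2.imwrite("pics/b.png",np.hstack([crop(a,250,95,100,150,4),crop(b,170,95,100,150,4)]))
E
```

```text
A [ 0.408 -0.346  0.11 ] [ 0.407 -0.345  0.11 ]
B [ 0.481 -0.457  0.11 ] [ 0.483 -0.457  0.11 ]
C [ 0.636 -0.296  0.11 ] [ 0.636 -0.297  0.11 ]
cup [ 0.583 -0.366  0.075] [ 0.594 -0.368  0.075]
knob [ 0.673 -0.007  0.092] [ 0.676 -0.003  0.092]
crosshead [0.522 0.068 0.04 ] [0.514 0.061 0.04 ]
cover [[0.401, 0.381], [0.565, 0.389], [0.567, 0.153], [0.411, 0.143]] [[0.388, 0.386], [0.56, 0.386], [0.573, 0.147], [0.411, 0.14]]
white? [ 0.582 -0.697  0.1  ]
```

View pics/b.png

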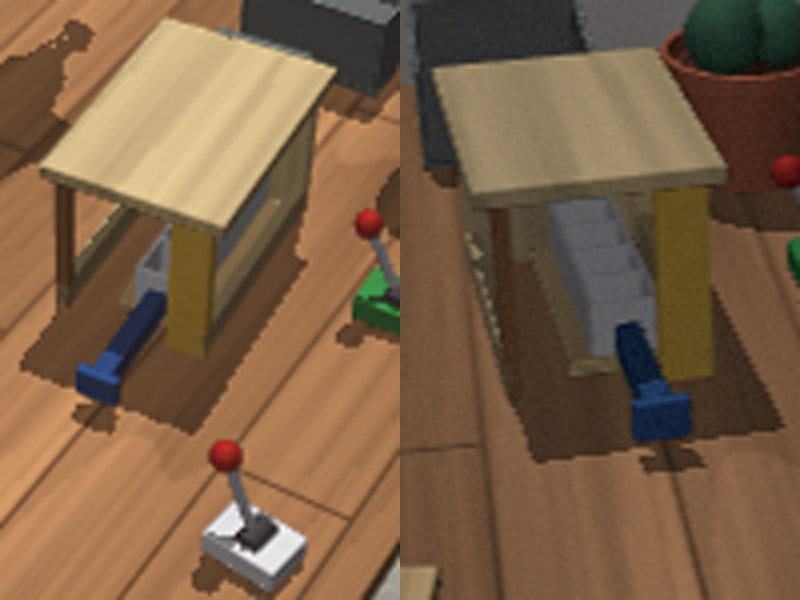

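Run:
```python
from h import *
from scipy.optimize import least_squares
a=cams.read_camera("scene");b=cams.read_camera("side")
L=np.array([[-75,227,165],[100,227,165],[100,-19,165],[-75,-19,165],[50,-14,0],[87,-14,0]])/1e3
A=np.array([(165,20),(335,70),(220,225),(42,172),(168,345),(204,356)])/4+[250,95]
B=np.array([(33,70),(260,48),(324,172),(75,195),(262,378),(312,374)])/4+[170,95]
def w(p,L):
    c,s=np.cos(p[2]),np.sin(p[2]);return np.c_[p[0]+c*L[:,0]-s*L[:,1],p[1]+s*L[:,0]+c*L[:,1],L[:,2]]
f=lambda p:np.r_[(proj(a,w(p,L))-A).ravel(),(proj(b,w(p,L))-B).ravel()]
r=least_squares(f,[.49,.16,0],loss="soft_l1");print("bay",r.x.round(4));print(f(r.x).round(1).reshape(2,-1))
def at(z,P,c,o):return atz(c,P[0]/4+o[0],P[1]/4+o[1],z).round(3)
o=(250,95)
for P in[(203,538),(240,503),(305,543),(268,575)]:print("box",at(.025,P,a,o))
print("knob",at(.092,(226,456),a,o))
g=np.array([[29,-84,40],[29,-104,40],[29,-84,28]])/1e3
print("grip world",w(r.x,g).round(3)); print(((proj(a,w(r.x,g))-[250,95])*4).round(),((proj(b,w(r.x,g))-[170,95])*4).round())
```

```text
bay [0.4789 0.1651 0.0669]
[[-0.1 -1.3  1.1 -0.6  1.2  0.6 -1.  -2.  -0.7  0.2 -0.3  0.9]
 [-0.1 -0.5 -0.8 -0.3  1.3 -1.5 -0.9 -0.3  0.4  1.4  0.4  0.8]]
box [ 0.675 -0.041  0.025]
box [0.683 0.007 0.025]
box [ 0.746 -0.002  0.025]
box [ 0.737 -0.046  0.025]
knob [ 0.674 -0.009  0.092]
grip world [[0.513 0.083 0.04 ]
 [0.515 0.063 0.04 ]
 [0.513 0.083 0.028]]
[[109. 356.]
 [ 99. 370.]
 [109. 365.]] [[252. 385.]
 [258. 399.]
 [253. 400.]]
```

```bash
cat >> h.py <<'E'
BAY=np.array([.4789,.1651,.0669])
def bay2w(x,y,p=BAY):
    c,s=np.cos(p[2]),np.sin(p[2]);return np.array([p[0]+c*x-s*y,p[1]+s*x+c*y])
def plan(*W,st=None):
    s=bot.state();p=s["eef_pos"];yw=s["tcp_rot"][2]
    print("tcp",p.round(4),"yaw",round(yw,4),"F",s["contact_force"].round(1),"w",round(s["width"],4),"t",round(s["clock"],2))
    for x,y,z,yaw in W:
        d=np.array([x,y,z])-p;t=yw-yaw
        t=(t+np.pi)%(2*np.pi)-np.pi
        print("  -> [%.4f,%.4f,%.4f],%.4f  len %.3f"%(d[0]*np.cos(yw)+d[1]*np.sin(yw),d[0]*np.sin(yw)-d[1]*np.cos(yw),-d[2],t,np.linalg.norm(d)))
E
python3 -c "
from h import *
plan((.513,.083,.24,.067))"
```

```text
tcp [0.1503 0.6067 0.2453] yaw 1.328 F [-0.1  0.4  1. ] w 0.0853 t 1.2
  -> [-0.4211,0.4780,0.0053],1.2610  len 0.637
```

```bash
python3 -m handwheel '[[1,[-0.033,0.037,0],0.14],[1,[-0.066,0.074,0],0.28],[1,[-0.099,0.111,0],0.42],[1,[-0.132,0.149,0],0.56],[1,[-0.165,0.187,0],0.7],[1,[-0.198,0.225,0],0.84],[1,[-0.231,0.263,0],0.98],[1,[-0.264,0.3,0],1.12]]'; python3 -c "
from h import *
plan((.513,.083,.24,.067))"
```

```text
clock: 2.0
eef_pos: [0.3783, 0.2773, 0.2457]
tcp_rot: [-3.141, -0.001, 0.203]
contact_force: [0.1, 0.8, 0.1]
width: 0.0855
tcp [0.3783 0.2773 0.2457] yaw 0.2025 F [0.1 0.8 0.1] w 0.0855 t 2.0
  -> [0.0929,0.2174,0.0057],0.1355  len 0.236
```

```bash
python3 -m handwheel '[[1,[0.018,0.043,0.005],0.07],[1,[0.037,0.087,0.005],0.136],[1,[0.056,0.13,0.005],0.136],[1,[0.075,0.174,0.005],0.136],[1,[0.093,0.2174,0.0057],0.136],[1,[0.093,0.2174,0.0057],0.136],[1,[0.093,0.2174,0.0057],0.136]]'
python3 - <<'E'
from h import *
r=cams.read_camera("wrist")
plan((.513,.083,.1,.067),(.513,.083,.023,.067))
g=[np.r_[bay2w(x,y),z] for x,y,z in[(29e-3,-84e-3,.04),(29e-3,-104e-3,.04),(19e-3,-84e-3,.04),(39e-3,-84e-3,.04)]]
P=proj(r,g);print(P.round());im=r["color"][:,:,::-1].copy()
for p in P: cv2.circle(im,tuple(int(v) for v in p),2,(0,255,0),1)
cv2.imwrite("pics/c.png",cv2.resize(im,(768,576)))
E
```

```text
clock: 2.7
eef_pos: [0.5134, 0.0822, 0.2399]
tcp_rot: [-3.141, -0.001, 0.064]
contact_force: [-0.1, -0.3, 0.2]
width: 0.0853
tcp [0.513  0.0831 0.2399] yaw 0.066 F [-0.6  0.4  0.5] w 0.0857 t 2.75
  -> [0.0000,0.0001,0.1399],-0.0010  len 0.140
  -> [0.0000,0.0001,0.2169],-0.0010  len 0.217
[[257. 173.]
 [257. 190.]
 [248. 173.]
 [265. 173.]]
```

View pics/c.png

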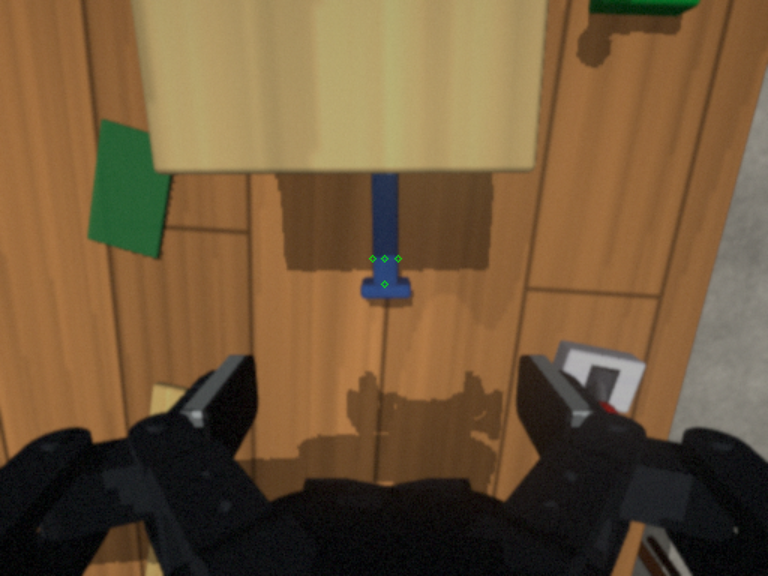

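The wrist view shows the blue bar at (385,265) on the predicted points, with the cross-head inner face at about row 280 and the cover edge level. The aluminium switch box is at (605,370). I'll descend and grip.

```bash
python3 -m handwheel '[[0.7,[0,0,0.05],0],[0.7,[0,0,0.1],0],[0.7,[0,0,0.15],0],[0.7,[0,-0.001,0.19],0],[0.7,[0,-0.001,0.217],0],[0.7,[0,-0.001,0.217],0],[0.7,[0,-0.001,0.217],0]]' && python3 -m handwheel '[[0,[0,0,0],0],[0,[0,0,0],0],[0,[0,0,0],0],[0,[0,0,0],0],[0,[0,0,0],0],[0,[0,0,0],0],[0,[0,0,0],0]]' 70; python3 -c "
from h import *
plan()"
```

```text
clock: 3.45
eef_pos: [0.5128, 0.0853, 0.0234]
tcp_rot: [-3.141, -0.001, 0.068]
contact_force: [-0.1, 0.2, 0.7]
width: 0.0599
clock: 4.15
eef_pos: [0.5139, 0.0854, 0.0252]
tcp_rot: [-3.14, -0.003, 0.068]
contact_force: [-2.0, 0.2, 6.1]
width: 0.0186
tcp [0.5139 0.0854 0.0252] yaw 0.0678 F [-2.   0.2  6.1] w 0.0186 t 4.15
```

```bash
python3 -m handwheel '[[0,[-0.008,0,0],0],[0,[-0.016,0,0],0],[0,[-0.024,0,0],0],[0,[-0.03,0,0],0],[0,[-0.03,0,0],0],[0,[-0.03,0,0],0]]'
python3 - <<'E'
from h import *
r=cams.read_camera("wrist");b=cams.read_camera("side")
plan((*bay2w(0,-.08-.3),.025,.067))
cv2.imwrite("pics/d.png",np.hstack([cv2.resize(r["color"][:,:,::-1],(400,300)),crop(b,170,95,100,75,4)]))
E
```

```text
clock: 4.75
eef_pos: [0.4835, 0.0833, 0.0253]
tcp_rot: [-3.14, -0.002, 0.069]
contact_force: [-1.6, -0.7, 6.2]
width: 0.019
tcp [0.4836 0.0833 0.0253] yaw 0.0687 F [-1.3 -0.3  6.2] w 0.0191 t 4.85
  -> [0.0003,0.2980,0.0003],0.0017  len 0.298
```

View pics/d.png

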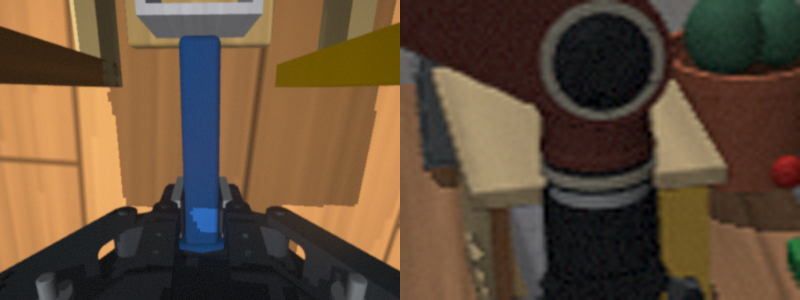

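The caddy base (columns 128–272) is centred between the post (118) and the cheek (276). I'll draw it out.

```bash
python3 -m handwheel '[[0,[0,0.02,0],0],[0,[0,0.055,0],0],[0,[0,0.09,0],0],[0,[0,0.125,0],0],[0,[0,0.16,0],0],[0,[0,0.195,0],0],[0,[0,0.23,0],0],[0,[0,0.265,0],0]]' && python3 -m handwheel '[[0,[0,0.025,0],0],[0,[0,0.04,0],0],[0,[0,0.04,0],0],[0,[0,0.04,0],0]]'; python3 -c "
from h import *
plan()"
```

```text
clock: 5.65
eef_pos: [0.5014, -0.1811, 0.0248]
tcp_rot: [-3.137, -0.0, 0.069]
contact_force: [0.3, 4.7, 5.8]
width: 0.019
clock: 6.05
eef_pos: [0.5046, -0.2231, 0.0255]
tcp_rot: [-3.14, -0.0, 0.069]
contact_force: [-1.4, -5.3, 5.3]
width: 0.0186
tcp [ 0.5046 -0.2231  0.0255] yaw 0.0692 F [-1.4 -5.3  5.3] w 0.0186 t 6.05
```

```bash
python3 -m handwheel '[[0.6,[0,0,0],0],[0.6,[0,0,0],0],[0.6,[0,0,0],0],[0.6,[0,0,-0.05],0],[0.6,[0,0,-0.1],0],[0.6,[0,0,-0.15],0],[0.6,[0,0,-0.2],0],[0.6,[0,0,-0.225],0]]' && python3 -m handwheel '[[0.7,[-0.03,0.04,-0.03],0],[0.7,[-0.06,0.08,-0.06],0],[0.7,[-0.06,0.12,-0.1],0],[0.7,[-0.06,0.16,-0.1],0],[0.7,[-0.06,0.2,-0.1],0],[0.7,[-0.06,0.22,-0.1],0],[0.7,[-0.06,0.22,-0.1],0]]'
python3 - <<'E'
from h import *
r=cams.read_camera("wrist");b=cams.read_camera("side");s=cams.read_camera("scene")
plan()
for p in[(.408,-.346,.11),(.482,-.457,.11),(.636,-.297,.11),(.588,-.367,.075)]:print(proj(r,p).round())
cv2.imwrite("pics/e.png",np.vstack([np.hstack([cv2.resize(c["color"][:,:,::-1],(400,300)) for c in(r,b)]),np.hstack([cv2.resize(s["color"][:,:,::-1],(400,300)),crop(s,85,344,100,40,4),]) if 0 else np.hstack([cv2.resize(s["color"][:,:,::-1],(400,300)),cv2.resize(crop(s,85,309,100,75,4),(400,300))])]))
E
```

```text
clock: 6.85
eef_pos: [0.5058, -0.2237, 0.2558]
tcp_rot: [3.139, -0.006, 0.07]
contact_force: [-0.3, 0.0, -0.2]
width: 0.0511
clock: 7.55
eef_pos: [0.46, -0.4492, 0.3542]
tcp_rot: [3.141, -0.004, 0.067]
contact_force: [0.5, 0.8, 0.2]
width: 0.0599
tcp [ 0.4608 -0.4461  0.3553] yaw 0.0707 F [ 0.6  0.5 -0.2] w 0.0595 t 7.7
[[219.  80.]]
[[272. 174.]]
[[413.  50.]]
[[354. 109.]]
```

View pics/e.png

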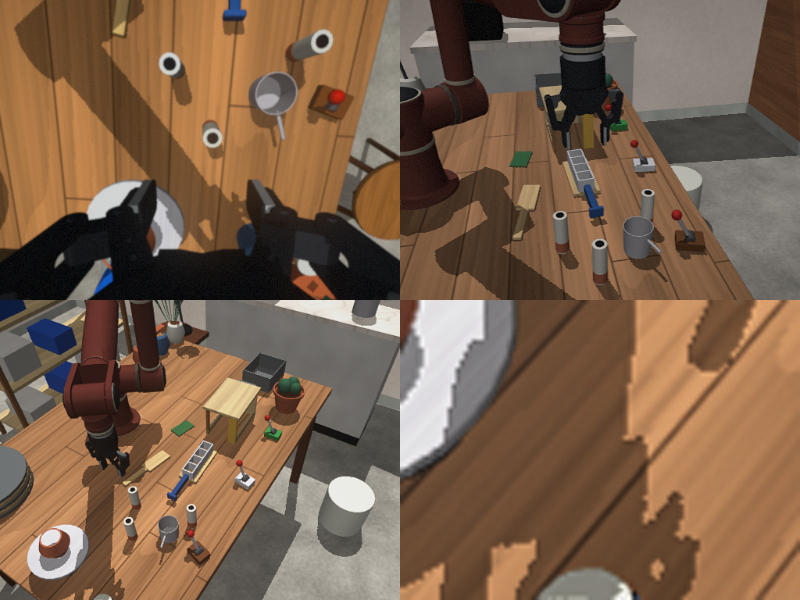

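The wrist view (512x384 pixels) shows prop A at (220,82), B at (273,180), C at (413,52) and the cup at (355,112), all close to prediction. Only three props are present. The object at the scene's edge is a grey rounded thing about twice a prop's width, so it isn't one. I'll refine the prop tops by their dark holes.

```bash
cat >> h.py <<'E'
def hole(r,p,R=12):
    u,v=proj(r,p)[0];u,v=int(round(u)),int(round(v))
    g=cv2.cvtColor(r["color"],cv2.COLOR_RGB2GRAY)[v-R:v+R+1,u-R:u+R+1]
    n,l,st,c=cv2.connectedComponentsWithStats((g<70).astype(np.uint8))
    k=[i for i in range(1,n) if 10<st[i,4]<250]
    k=min(k,key=lambda i:np.hypot(*(c[i]-R)),default=None)
    return None if k is None else (atz(r,u-R+c[k][0],v-R+c[k][1],p[2]).round(4),int(st[k,4]))
E
python3 - <<'E'
from h import *
for n in("wrist","scene","side"):
    r=cams.read_camera(n)
    for p in[(.408,-.346,.11),(.482,-.457,.11),(.636,-.297,.11)]:print(n,hole(r,p))
plan((.408,-.346,.23,.067),(.482,-.457,.23,.067))
E
```

```text
wrist (array([ 0.4053, -0.3479,  0.11  ]), 171)
wrist (array([ 0.4815, -0.4608,  0.11  ]), 120)
wrist (array([ 0.6354, -0.2999,  0.11  ]), 179)
scene (array([ 0.4042, -0.3467,  0.11  ]), 21)
scene (array([ 0.4805, -0.4594,  0.11  ]), 27)
scene (array([ 0.6346, -0.2983,  0.11  ]), 24)
side (array([ 0.4058, -0.344 ,  0.11  ]), 54)
side (array([ 0.482, -0.457,  0.11 ]), 71)
side (array([ 0.6361, -0.2956,  0.11  ]), 39)
tcp [ 0.461  -0.4458  0.3562] yaw 0.0714 F [ 0.3  0.2 -0.8] w 0.0599 t 7.85
  -> [-0.0458,-0.1034,0.1262],0.0044  len 0.169
  -> [0.0201,0.0126,0.1262],0.0044  len 0.128
```

```bash
python3 -m handwheel '[[0.75,[-0.025,-0.043,0],0],[0.75,[-0.049,-0.087,0],0],[0.75,[-0.049,-0.103,0.03],0],[0.75,[-0.049,-0.103,0.08],0],[0.75,[-0.049,-0.103,0.126],0],[0.75,[-0.049,-0.103,0.126],0],[0.75,[-0.049,-0.103,0.126],0]]'; python3 -c "
from h import *
plan((.405,-.3465,.075,.067))"
```

```text
clock: 8.55
eef_pos: [0.4056, -0.3462, 0.23]
tcp_rot: [3.14, -0.006, 0.072]
contact_force: [-0.7, 0.3, 0.2]
width: 0.0641
tcp [ 0.4056 -0.3462  0.23  ] yaw 0.0722 F [-0.7  0.3  0.2] w 0.0641 t 8.55
  -> [-0.0006,0.0003,0.1550],0.0052  len 0.155
```

```bash
python3 -m handwheel '[[0.75,[0,0,0.045],0],[0.75,[0,0,0.09],0],[0.75,[0,0,0.13],0],[0.75,[0,0,0.155],0],[0.75,[0,0,0.155],0],[0.75,[0,0,0.155],0]]' && python3 -m handwheel '[[0,[0,0,0],0],[0,[0,0,0],0],[0,[0,0,0],0],[0,[0,0,0],0],[0,[0,0,0],0],[0,[0,0,-0.02],0],[0,[0,0,-0.06],0],[0,[0,0,-0.1],0]]' 40
python3 - <<'E'
from h import *
a=cams.read_camera("scene");b=cams.read_camera("side")
plan()
cv2.imwrite("pics/f.png",np.hstack([crop(a,195,145,80,120,5),crop(b,190,165,80,120,5)]))
E
```

```text
clock: 9.15
eef_pos: [0.4083, -0.3484, 0.0784]
tcp_rot: [3.136, -0.009, 0.072]
contact_force: [1.0, -0.3, 0.2]
width: 0.0643
clock: 9.95
eef_pos: [0.407, -0.3474, 0.1798]
tcp_rot: [3.136, -0.008, 0.072]
contact_force: [0.1, -1.0, -1.2]
width: 0.0335
tcp [ 0.4104 -0.3511  0.1872] yaw 0.0726 F [ 0.6  0.  -1. ] w 0.033 t 10.05
```

View pics/f.png

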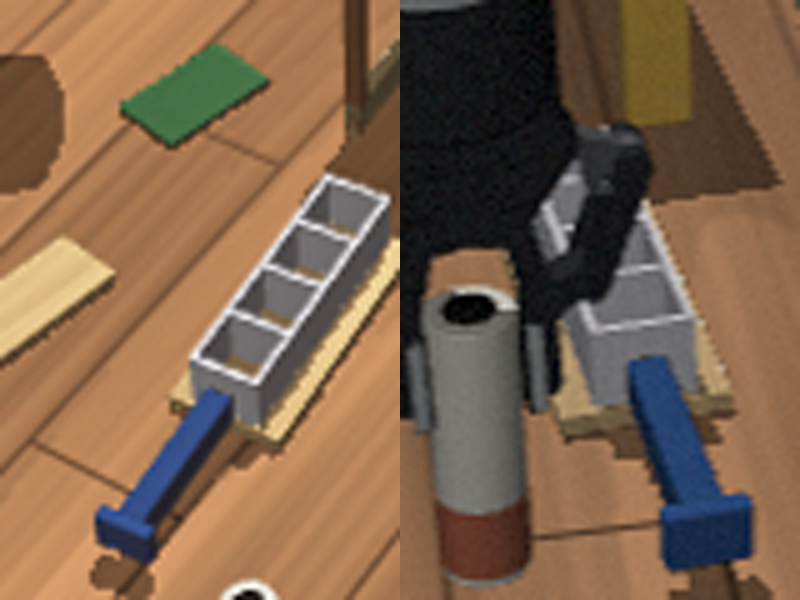

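The prop is held with a 33 mm opening, and the caddy is clearly visible. In the scene crop its rim corners are near-left (192,360), near-right (252,385), far-right (390,197) and far-left (330,177). I'll fit its pose from those.

```bash
cat >> h.py <<'E'
from scipy.optimize import least_squares
RIM=np.array([[-25,-94,54],[25,-94,54],[25,94,54],[-25,94,54]])/1e3
def fitcaddy(r,P,L=RIM):
    P=np.array(P)
    f=lambda p:(proj(r,[np.r_[bay2w(x,y,p),z] for x,y,z in L])-P).ravel()
    q=least_squares(f,[.49,-.03,.067]);return q.x,f(q.x).round(1)
E
python3 - <<'E'
from h import *
a=cams.read_camera("scene")
P=np.array([(192,360),(252,385),(390,197),(330,177)])/5+[195,145]
c,e=fitcaddy(a,P);print("caddy",c.round(4),e)
print("from grip draw",bay2w(0,.19,(.5046,-.2231,.069)).round(4))
pk=bay2w(0,.023,c);print("pocket+23",pk.round(4));plan((*pk,.3,c[2]),(*bay2w(0,-.023,c),.3,c[2]),(*bay2w(0,-.069,c),.3,c[2]))
E
```

```text
caddy [ 0.4932 -0.0352  0.0707] [-0.8 -0.3  0.8  0.2  0.5  0.4 -0.5 -0.4]
from grip draw [ 0.4915 -0.0336]
pocket+23 [ 0.4916 -0.0122]
tcp [ 0.4092 -0.3499  0.1838] yaw 0.0725 F [-0.1  0.4 -2.2] w 0.0333 t 10.1
  -> [0.1066,-0.3308,-0.1162],0.0018  len 0.366
  -> [0.1065,-0.2848,-0.1162],0.0018  len 0.326
  -> [0.1064,-0.2388,-0.1162],0.0018  len 0.286
```

```bash
python3 -m handwheel '[[0,[0,0,-0.02],0],[0,[0.02,-0.05,-0.02],0],[0,[0.035,-0.1,-0.02],0],[0,[0.05,-0.148,-0.02],0],[0,[0.065,-0.196,-0.02],0],[0,[0.08,-0.244,-0.02],0],[0,[0.095,-0.29,-0.02],0],[0,[0.106,-0.331,-0.02],0]]' && python3 -m handwheel '[[0,[0,0,0],0],[0,[0,0,0],0],[0,[0,0,0],0]]'; python3 -c "
from h import *
plan((.491,-.0115,.15,.07),(.491,-.0115,.09,.07))"
```

```text
clock: 10.9
eef_pos: [0.4901, -0.0096, 0.1997]
tcp_rot: [3.129, -0.013, 0.073]
contact_force: [0.1, -0.3, -1.4]
width: 0.0332
clock: 11.2
eef_pos: [0.4896, -0.0102, 0.1989]
tcp_rot: [3.128, -0.012, 0.072]
contact_force: [0.4, -0.1, -0.9]
width: 0.0335
tcp [ 0.4896 -0.0102  0.1989] yaw 0.0719 F [ 0.4 -0.1 -0.9] w 0.0335 t 11.2
  -> [0.0013,0.0013,0.0489],0.0019  len 0.049
  -> [0.0013,0.0013,0.1089],0.0019  len 0.109
```

```bash
python3 -m handwheel '[[0,[0.001,0.001,0.035],0],[0,[0.001,0.001,0.06],0],[0,[0.001,0.001,0.08],0],[0,[0.001,0.001,0.095],0],[0,[0.001,0.001,0.105],0],[0,[0.001,0.001,0.108],0],[0,[0.001,0.001,0.108],0]]'
python3 - <<'E'
from h import *
plan()
a=cams.read_camera("scene");b=cams.read_camera("wrist")
cv2.imwrite("pics/g.png",np.hstack([crop(a,195,125,80,120,5),cv2.resize(b["color"][:,:,::-1],(400,600))]))
E
```

```text
clock: 11.9
eef_pos: [0.4925, -0.0141, 0.0939]
tcp_rot: [3.127, -0.01, 0.071]
contact_force: [-8.1, -1.5, 12.1]
width: 0.0328
tcp [ 0.4925 -0.0141  0.0939] yaw 0.0711 F [-8.1 -1.5 12.1] w 0.0328 t 11.9
```

View pics/g.png

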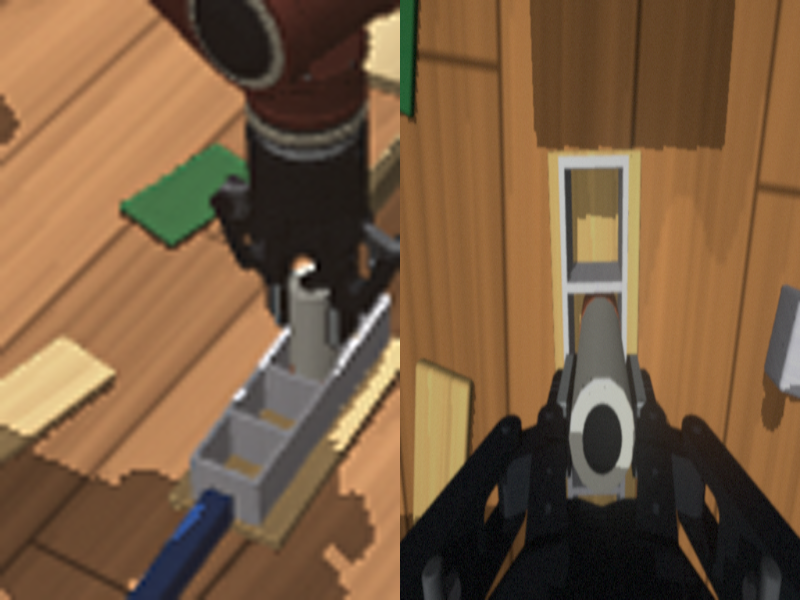

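The prop is inside the +23 pocket and bearing on its floor (12 N). I'll release and lift, then go to B.

```bash
python3 -m handwheel '[[0.6,[0,0,0],0],[0.7,[0,0,0],0],[0.7,[0,0,0],0],[0.7,[0,0,0],0],[0.7,[0,0,-0.04],0],[0.7,[0,0,-0.09],0],[0.7,[0,0,-0.14],0],[0.7,[0,0,-0.16],0]]'
python3 - <<'E'
from h import *
for n in("scene","side"):
    print(n,hole(cams.read_camera(n),(.491,-.012,.122)))
plan((.4813,-.459,.22,.07))
E
```

```text
clock: 12.8
eef_pos: [0.4927, -0.012, 0.26]
tcp_rot: [3.124, -0.019, 0.071]
contact_force: [1.4, -0.2, 1.1]
width: 0.0599
scene (array([ 0.491 , -0.0101,  0.122 ]), 15)
side (array([ 0.4926, -0.0059,  0.122 ]), 21)
tcp [ 0.4928 -0.0121  0.2588] yaw 0.0715 F [ 0.3 -0.1 -0.2] w 0.0599 t 12.9
  -> [-0.0434,0.4450,0.0388],0.0015  len 0.449
```

```bash
python3 -m handwheel '[[0.75,[0,0.05,0],0],[0.75,[-0.01,0.1,0],0],[0.75,[-0.02,0.15,0],0],[0.75,[-0.025,0.2,0.01],0],[0.75,[-0.03,0.25,0.02],0],[0.75,[-0.035,0.3,0.03],0],[0.75,[-0.04,0.35,0.035],0],[0.75,[-0.0434,0.4,0.0388],0]]' && python3 -m handwheel '[[0.75,[0,0.045,0],0],[0.75,[0,0.045,0],0],[0.75,[0,0.045,0],0],[0.75,[0,0.045,0],0]]'; python3 -c "
from h import *
plan((.4813,-.459,.075,.07))"
```

```text
clock: 13.7
eef_pos: [0.4773, -0.4087, 0.2228]
tcp_rot: [3.128, -0.016, 0.071]
contact_force: [0.3, -0.5, 0.2]
width: 0.0642
clock: 14.1
eef_pos: [0.4802, -0.4523, 0.2218]
tcp_rot: [3.131, -0.015, 0.072]
contact_force: [-0.2, -0.6, 0.8]
width: 0.0638
tcp [ 0.4802 -0.4523  0.2218] yaw 0.0715 F [-0.2 -0.6  0.8] w 0.0638 t 14.1
  -> [0.0006,0.0067,0.1468],0.0015  len 0.147
```

```bash
cat >> h.py <<'E'
from scipy.spatial.transform import Rotation as Ro
def plan(*W):
    s=bot.state();p=s["eef_pos"];yw=s["tcp_rot"][2];R=Ro.from_euler("xyz",s["tcp_rot"])
    print("tcp",p.round(4),"rot",s["tcp_rot"].round(4),"F",s["contact_force"].round(1),"w",round(s["width"],4),"t",round(s["clock"],2))
    for x,y,z,yaw in W:
        d=R.inv().apply(np.array([x,y,z])-p);t=(yw-yaw+np.pi)%(2*np.pi)-np.pi
        print("  -> [%.4f,%.4f,%.4f],%.4f  len %.3f"%(*d,t,np.linalg.norm(d)))
E
python3 -c "
from h import *
plan((.4813,-.459,.12,.07),(.4813,-.459,.075,.07))"
```

```text
tcp [ 0.4802 -0.4523  0.2218] rot [ 3.1305 -0.0149  0.0715] F [-0.2 -0.6  0.8] w 0.0638 t 14.1
  -> [-0.0009,0.0056,0.1018],0.0015  len 0.102
  -> [-0.0016,0.0051,0.1468],0.0015  len 0.147
```

```bash
python3 -m handwheel '[[0.75,[-0.001,0.005,0.04],0],[0.75,[-0.001,0.005,0.08],0],[0.75,[-0.001,0.005,0.12],0],[0.75,[-0.0015,0.005,0.147],0],[0.75,[-0.0015,0.005,0.147],0],[0.75,[-0.0015,0.005,0.147],0],[0.75,[-0.0015,0.005,0.147],0]]' && python3 -m handwheel '[[0,[0,0,0],0],[0,[0,0,0],0],[0,[0,0,0],0],[0,[0,0,0],0],[0,[0,0,0],0],[0,[0,0,-0.03],0],[0,[0,0,-0.08],0],[0,[0,0,-0.12],0]]' 40
python3 - <<'E'
from h import *
c=(.4925,-.0345,.07);plan((*bay2w(0,-.023,c),.22,.07))
E
```

```text
clock: 14.8
eef_pos: [0.4828, -0.4596, 0.078]
tcp_rot: [3.127, -0.018, 0.073]
contact_force: [-0.3, 0.2, 1.3]
width: 0.0642
clock: 15.6
eef_pos: [0.4806, -0.458, 0.2001]
tcp_rot: [3.126, -0.018, 0.072]
contact_force: [0.3, -0.4, -0.6]
width: 0.0331
tcp [ 0.4806 -0.458   0.2001] rot [ 3.1261 -0.0182  0.0723] F [ 0.3 -0.4 -0.6] w 0.0331 t 15.6
  -> [0.0428,-0.3982,-0.0253],0.0023  len 0.401
```

```bash
python3 -m handwheel '[[0,[0,-0.045,-0.02],0],[0,[0,-0.095,-0.025],0],[0,[0.01,-0.145,-0.025],0],[0,[0.02,-0.195,-0.025],0],[0,[0.03,-0.245,-0.025],0],[0,[0.035,-0.295,-0.025],0],[0,[0.04,-0.345,-0.025],0],[0,[0.043,-0.39,-0.025],0]]' && python3 -m handwheel '[[0,[0,-0.008,0],0],[0,[0,-0.008,0],0],[0,[0,-0.008,0],0],[0,[0,-0.008,0],0]]'
python3 - <<'E'
from h import *
# check caddy unmoved: hole of prop A in pocket
print(hole(cams.read_camera("side"),(.491,-.010,.122)))
r=cams.read_camera("wrist")
c=(.4925,-.0345,.07);q=bay2w(0,-.023,c);plan((*q,.14,.07),(*q,.092,.07))
a=cams.read_camera("scene");cv2.imwrite("pics/h.png",np.hstack([crop(a,195,125,80,120,5),cv2.resize(r["color"][:,:,::-1],(400,600))]))
E
```

```text
clock: 16.4
eef_pos: [0.4946, -0.0637, 0.2203]
tcp_rot: [3.126, -0.019, 0.072]
contact_force: [1.6, 0.6, -1.2]
width: 0.0331
clock: 16.8
eef_pos: [0.4941, -0.0571, 0.2203]
tcp_rot: [3.125, -0.02, 0.07]
contact_force: [-0.5, 0.5, -1.5]
width: 0.0331
(array([ 0.5073, -0.0645,  0.122 ]), 25)
tcp [ 0.4941 -0.0571  0.2201] rot [ 3.1258 -0.0193  0.0698] F [ 0.2  0.1 -1.1] w 0.0338 t 16.9
  -> [-0.0015,-0.0009,0.0801],-0.0002  len 0.080
  -> [-0.0025,-0.0017,0.1281],-0.0002  len 0.128
```

View pics/h.png

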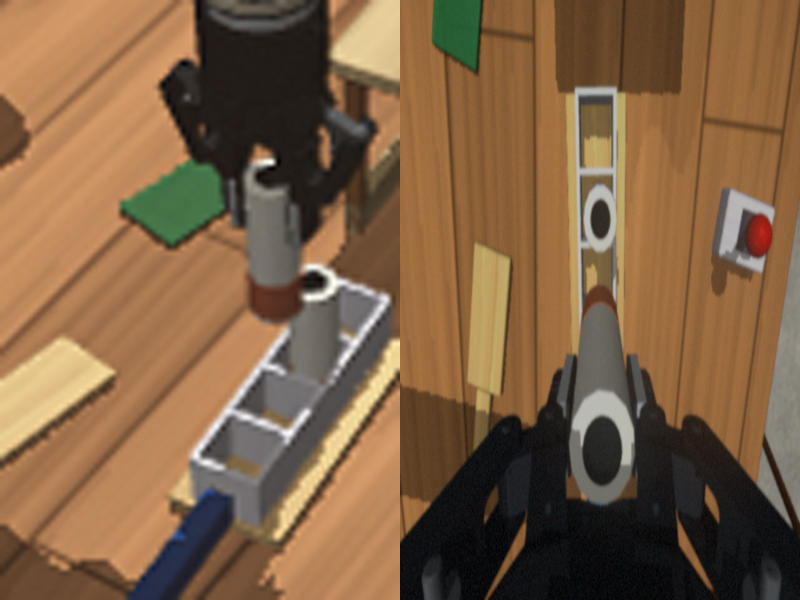

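The caddy has not moved and prop A stands in its third pocket. I'll lower B into the second.

```bash
python3 -m handwheel '[[0,[-0.001,-0.001,0.04],0],[0,[-0.002,-0.001,0.075],0],[0,[-0.0025,-0.002,0.095],0],[0,[-0.0025,-0.002,0.11],0],[0,[-0.0025,-0.002,0.122],0],[0,[-0.0025,-0.002,0.128],0],[0,[-0.0025,-0.002,0.128],0]]' && python3 -c "
from h import *
plan()"
```

```text
clock: 17.65
eef_pos: [0.495, -0.0575, 0.0933]
tcp_rot: [3.125, -0.021, 0.07]
contact_force: [0.4, -0.1, -0.9]
width: 0.0331
tcp [ 0.495  -0.0575  0.0933] rot [ 3.1252 -0.0208  0.0696] F [ 0.4 -0.1 -0.9] w 0.0331 t 17.65
```

```bash
python3 -m handwheel '[[0,[0,0,0.003],0],[0,[0,0,0.004],0],[0.5,[0,0,0.004],0],[0.7,[0,0,0.004],0],[0.7,[0,0,0.004],0],[0.7,[0,0,-0.03],0],[0.7,[0,0,-0.08],0],[0.7,[0,0,-0.13],0]]'
python3 - <<'E'
from h import *
for n in("scene","side"):
    r=cams.read_camera(n)
    print(n,hole(r,(.491,-.011,.122)),hole(r,(.494,-.057,.122)),hole(r,(.6354,-.298,.11)))
plan((.58,-.2,.23,-.59),(.635,-.298,.23,-.59))
E
```

```text
clock: 18.45
eef_pos: [0.4914, -0.0553, 0.2237]
tcp_rot: [3.126, -0.019, 0.07]
contact_force: [1.2, -0.5, 0.2]
width: 0.0599
scene (array([ 0.491 , -0.0101,  0.122 ]), 15) (array([ 0.4946, -0.0558,  0.122 ]), 16) (array([ 0.6343, -0.2985,  0.11  ]), 25)
side (array([ 0.4927, -0.0063,  0.122 ]), 22) (array([ 0.4971, -0.052 ,  0.122 ]), 23) (array([ 0.6361, -0.2956,  0.11  ]), 39)
tcp [ 0.4964 -0.0566  0.2325] rot [ 3.1201 -0.0359  0.0699] F [ 1.2  0.6 -0.3] w 0.0596 t 18.55
  -> [0.0732,0.1488,0.0083],0.6599  len 0.166
  -> [0.1212,0.2503,0.0122],0.6599  len 0.278
```

```bash
python3 -m handwheel '[[0.7,[0.017,0.035,-0.01],0.12],[0.7,[0.034,0.07,-0.01],0.24],[0.7,[0.051,0.105,-0.01],0.36],[0.7,[0.068,0.14,-0.005],0.48],[0.7,[0.085,0.175,0],0.6],[0.7,[0.102,0.21,0],0.66],[0.7,[0.12,0.248,0],0.66],[0.7,[0.12,0.248,0],0.66]]' && python3 -m handwheel '[[0.7,[0,0,0],0],[0.7,[0,0,0],0],[0.7,[0,0,0],0]]'; python3 -c "
from h import *
plan((.635,-.298,.12,-.59),(.635,-.298,.075,-.59))"
```

```text
clock: 19.35
eef_pos: [0.634, -0.2996, 0.2399]
tcp_rot: [-3.138, -0.041, -0.594]
contact_force: [0.5, 1.0, -1.1]
width: 0.0597
clock: 19.65
eef_pos: [0.6337, -0.2986, 0.2397]
tcp_rot: [-3.137, -0.04, -0.593]
contact_force: [0.8, -0.3, -0.6]
width: 0.0599
tcp [ 0.6337 -0.2986  0.2397] rot [-3.1375 -0.0405 -0.5931] F [ 0.8 -0.3 -0.6] w 0.0599 t 19.65
  -> [-0.0041,-0.0007,0.1197],-0.0031  len 0.120
  -> [-0.0060,-0.0005,0.1646],-0.0031  len 0.165
```

```bash
python3 -m handwheel '[[0.7,[-0.002,0,0.04],0],[0.7,[-0.003,0,0.085],0]]' && python3 -m handwheel '[[0.7,[0,0,0],0],[0.7,[0,0,0],0],[0.7,[0,0,0],0]]'; python3 -c "
from h import *
plan((.635,-.298,.12,-.59),(.635,-.298,.075,-.59))"
```

```text
clock: 19.85
eef_pos: [0.636, -0.2985, 0.1579]
tcp_rot: [-3.137, -0.048, -0.592]
contact_force: [0.7, -0.0, -0.6]
width: 0.0599
clock: 20.15
eef_pos: [0.6375, -0.2989, 0.1619]
tcp_rot: [-3.137, -0.054, -0.591]
contact_force: [0.1, 0.8, 0.8]
width: 0.06
tcp [ 0.6375 -0.2989  0.1619] rot [-3.1367 -0.0536 -0.5915] F [0.1 0.8 0.8] w 0.06 t 20.15
  -> [-0.0049,0.0008,0.0417],-0.0015  len 0.042
  -> [-0.0073,0.0010,0.0866],-0.0015  len 0.087
```

```bash
cat > tr.py <<'E'
from h import *
for i in range(int(__import__("sys").argv[1])):
    s=bot.state();print(round(s["clock"],2),s["eef_pos"].round(4),s["tcp_rot"].round(4))
    cams.read_camera("wrist")
E
python3 -m handwheel '[[0.7,[-0.004,0,-0.05],0],[0.7,[-0.006,0,-0.1],0]]' && python3 tr.py 6
```

```text
clock: 20.35
eef_pos: [0.6279, -0.2929, 0.2599]
tcp_rot: [-3.137, -0.054, -0.591]
contact_force: [1.6, -0.9, 1.0]
width: 0.0598
20.35 [ 0.6279 -0.2929  0.2599] [-3.1366 -0.054  -0.5913]
20.4 [ 0.6315 -0.295   0.2742] [-3.1357 -0.0732 -0.5912]
20.45 [ 0.6323 -0.2955  0.2729] [-3.1356 -0.076  -0.5912]
20.5 [ 0.6312 -0.2949  0.2686] [-3.1359 -0.0704 -0.5913]
20.55 [ 0.63   -0.2942  0.2644] [-3.1362 -0.0641 -0.5914]
20.6 [ 0.629  -0.2936  0.261 ] [-3.1365 -0.059  -0.5914]
```

```bash
python3 tr.py 4 | tail -1; python3 -m handwheel '[[0.7,[0.003,0,0.05],0],[0.7,[0.006,0,0.1],0]]' && python3 tr.py 2 && python3 -m handwheel '[[0.7,[-0.003,0,-0.02],0],[0.7,[-0.006,0,-0.05],0],[0.7,[-0.01,0,-0.07],0],[0.7,[-0.01,0,-0.1],0],[0.7,[-0.01,0,-0.1],0],[0.7,[-0.01,0,-0.1],0],[0.7,[-0.01,0,-0.1],0]]'
```

```text
20.8 [ 0.6276 -0.2929  0.2557] [-3.1368 -0.051  -0.5915]
clock: 21.05
eef_pos: [0.6381, -0.2993, 0.1588]
tcp_rot: [-3.137, -0.055, -0.591]
contact_force: [0.8, -0.1, -0.3]
width: 0.0596
21.05 [ 0.6381 -0.2993  0.1588] [-3.1366 -0.0555 -0.5915]
21.1 [ 0.6328 -0.2963  0.1451] [-3.1376 -0.0361 -0.5917]
clock: 21.85
eef_pos: [0.6204, -0.2885, 0.2458]
tcp_rot: [-3.138, -0.032, -0.592]
contact_force: [-1.0, -0.4, -0.3]
width: 0.0599
```

```bash
python3 -m handwheel '[[0.7,[0.003,0,0.05],0],[0.7,[0.005,0,0.1],0]]' && python3 tr.py 2 && python3 -m handwheel '[[0.7,[0,0,-0.02],0],[0.7,[0,0,-0.05],0],[0.7,[0,0,-0.07],0],[0.7,[0,0,-0.1],0],[0.7,[0,0,-0.1],0],[0.7,[0,0,-0.1],0],[0.7,[0,0,-0.1],0]]' && python3 -m handwheel '[[0.7,[0.003,0,0.04],0],[0.7,[0.005,0,0.07],0]]' && python3 tr.py 2 && python3 -m handwheel '[[0.7,[0,0,-0.02],0],[0.7,[0,0,-0.05],0],[0.7,[0,0,-0.07],0],[0.7,[0,0,-0.07],0],[0.7,[0,0,-0.07],0],[0.7,[0,0,-0.07],0],[0.7,[0,0,-0.07],0]]'; python3 -c "
from h import *
plan((.635,-.298,.12,-.59),(.635,-.298,.075,-.59))"
```

```text
clock: 22.05
eef_pos: [0.6282, -0.2932, 0.1469]
tcp_rot: [-3.138, -0.035, -0.592]
contact_force: [0.3, -0.2, -0.7]
width: 0.0598
22.05 [ 0.6282 -0.2932  0.1469] [-3.1376 -0.0351 -0.5916]
22.1 [ 0.6225 -0.29    0.1334] [-3.1386 -0.0154 -0.5918]
clock: 22.85
eef_pos: [0.6202, -0.2887, 0.2345]
tcp_rot: [-3.139, -0.011, -0.592]
contact_force: [0.4, 0.6, -0.5]
width: 0.0594
clock: 23.05
eef_pos: [0.6244, -0.2914, 0.1623]
tcp_rot: [-3.139, -0.009, -0.592]
contact_force: [0.3, -0.1, -0.3]
width: 0.0596
23.05 [ 0.6244 -0.2914  0.1623] [-3.1389 -0.0087 -0.5917]
23.1 [ 0.6214 -0.2897  0.1547] [-3.1394e+00  2.3000e-03 -5.9180e-01]
clock: 23.85
eef_pos: [0.6206, -0.2893, 0.2243]
tcp_rot: [-3.14, 0.006, -0.592]
contact_force: [0.0, 0.3, -0.6]
width: 0.0598
tcp [ 0.6206 -0.2893  0.2243] rot [-3.1396  0.0065 -0.5918] F [ 0.   0.3 -0.6] w 0.0598 t 23.85
  -> [0.0175,-0.0006,0.1042],-0.0018  len 0.106
  -> [0.0178,-0.0005,0.1492],-0.0018  len 0.150
```

The tilt is removed. From now on I'll end every call settled. Next I grasp C.

```bash
python3 -m handwheel '[[0.7,[0.012,0,0],0],[0.7,[0.0175,0,0.04],0],[0.7,[0.0175,0,0.08],0],[0.7,[0.0175,0,0.12],0],[0.7,[0.0178,0,0.149],0],[0.7,[0.0178,0,0.149],0],[0.7,[0.0178,0,0.149],0],[0.7,[0.0178,0,0.149],0]]' && python3 -m handwheel '[[0,[0,0,0],0],[0,[0,0,0],0],[0,[0,0,0],0],[0,[0,0,0],0],[0,[0,0,-0.03],0],[0,[0,0,-0.08],0],[0,[0,0,-0.13],0],[0,[0,0,-0.13],0]]' 40; python3 tr.py 4|tail -1
python3 - <<'E'
from h import *
c=(.4925,-.0345,.07);plan((*bay2w(0,-.069,c),.22,.07))
E
```

```text
clock: 24.65
eef_pos: [0.6364, -0.2995, 0.0779]
tcp_rot: [-3.139, 0.002, -0.592]
contact_force: [0.5, 0.0, 1.0]
width: 0.0596
clock: 25.45
eef_pos: [0.6406, -0.3023, 0.2198]
tcp_rot: [-3.139, -0.016, -0.592]
contact_force: [1.0, -0.4, -0.3]
width: 0.0335
25.6 [ 0.6363 -0.2998  0.208 ] [-3.1394e+00  2.0000e-03 -5.9180e-01]
tcp [ 0.6356 -0.2994  0.206 ] rot [-3.1395  0.0051 -0.5918] F [ 0.4 -0.5 -1.7] w 0.0334 t 25.65
  -> [-0.2242,-0.0856,-0.0126],-0.6618  len 0.240
```

```bash
python3 -m handwheel '[[0,[-0.04,-0.015,-0.01],-0.12],[0,[-0.08,-0.03,-0.0126],-0.24],[0,[-0.12,-0.045,-0.0126],-0.36],[0,[-0.16,-0.06,-0.0126],-0.48],[0,[-0.19,-0.073,-0.0126],-0.6],[0,[-0.21,-0.08,-0.0126],-0.66],[0,[-0.2242,-0.0856,-0.0126],-0.66],[0,[-0.2242,-0.0856,-0.0126],-0.66]]' && python3 tr.py 6|tail -1
python3 - <<'E'
from h import *
c=(.4925,-.0345,.07);q=bay2w(0,-.069,c)
r=cams.read_camera("wrist");a=cams.read_camera("scene")
print(hole(r,(.491,-.0105,.122)),hole(r,(.4945,-.056,.122)))
plan((*q,.14,.07),(*q,.09,.07))
cv2.imwrite("pics/i.png",np.hstack([crop(a,195,125,80,120,5),cv2.resize(r["color"][:,:,::-1],(400,600))]))
E
```

```text
clock: 26.45
eef_pos: [0.496, -0.1019, 0.2182]
tcp_rot: [-3.136, 0.005, 0.068]
contact_force: [0.2, -0.9, -1.2]
width: 0.0337
26.7 [ 0.4978 -0.1041  0.2197] [-3.1369e+00  3.1000e-03  6.6900e-02]
(array([ 0.494 , -0.0145,  0.122 ]), 239) (array([ 0.4989, -0.0609,  0.122 ]), 183)
tcp [ 0.4976 -0.1039  0.2199] rot [-3.1368e+00  3.0000e-03  6.7200e-02] F [-0.3  0.2 -1.4] w 0.0331 t 26.85
  -> [-0.0000,-0.0002,0.0799],-0.0028  len 0.080
  -> [0.0001,0.0000,0.1299],-0.0028  len 0.130
```

View pics/i.png

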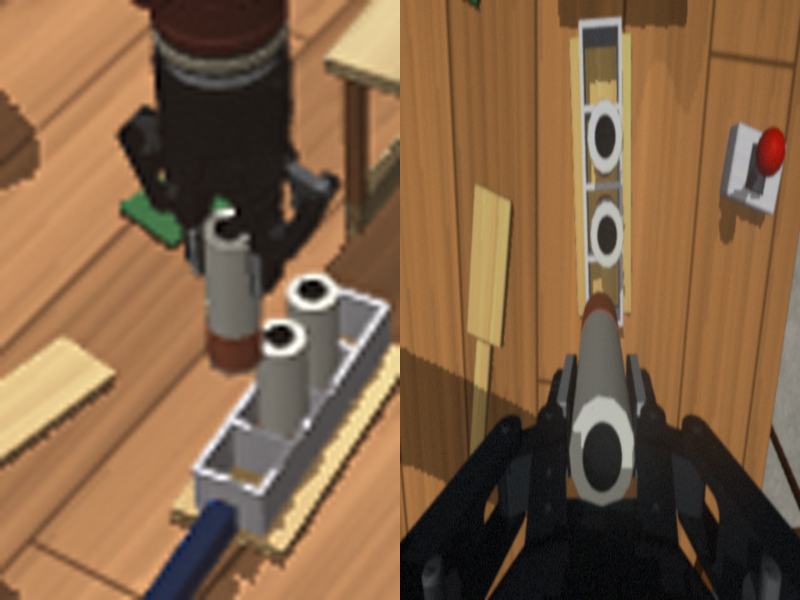

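Both props stand in their pockets. The near rim corner has moved by about 1 px, so I'll refit before lowering.

Run:
```python
from h import *
a=cams.read_camera("scene")
P=np.array([(195,468),(261,492),(390,303),(333,282)])/5+[195,125]
c,e=fitcaddy(a,P);print("caddy",c.round(4),e)
for z in(.054,):
  print(bay2w(0,-.069,c).round(4))
r=cams.read_camera("wrist")
# wrist: pocket outer rim near/far corners in 400x600 view
P=np.array([(582,22),(620,18),(624,325)])-[400,0];P=P*[512/400,384/600]
for p in P:print(atz(r,*p,.054).round(4))
for n in("scene","side"):
    q=cams.read_camera(n);print(n,hole(q,(.491,-.0105,.122)),hole(q,(.4945,-.059,.122)))
for L in RIM:print(np.r_[bay2w(*L[:2],c)].round(4),(((proj(r,np.r_[bay2w(*L[:2],c),.054])[0])*[400/512,600/384])+[400,0]).round())
```

```text
caddy [ 0.4984 -0.0387  0.0883] [-0.3 -0.3  0.3  0.3  0.9  0.2 -0.8 -0.3]
[ 0.5045 -0.1074]
[0.4651 0.0492 0.054 ]
[0.509  0.0542 0.054 ]
[ 0.5312 -0.1315  0.054 ]
scene (array([ 0.4956, -0.0164,  0.122 ]), 16) (array([ 0.4995, -0.0622,  0.122 ]), 16)
side (array([0.4744, 0.0036, 0.122 ]), 224) (array([ 0.5066, -0.0564,  0.122 ]), 220)
[ 0.4818 -0.1345] [588. 324.]
[ 0.5316 -0.1301] [624. 323.]
[0.515  0.0571] [625.  13.]
[0.4652 0.0527] [582.  15.]
```

```bash
python3 -c "
from h import *
plan((.5035,-.1085,.16,.08),(.5035,-.1085,.09,.08))"
```

```text
tcp [ 0.4975 -0.1036  0.22  ] rot [-3.1369e+00  2.7000e-03  6.7700e-02] F [ 0.  -1.1 -1.5] w 0.0329 t 27.05
  -> [0.0059,0.0056,0.0600],-0.0123  len 0.061
  -> [0.0060,0.0060,0.1300],-0.0123  len 0.130
```

```bash
python3 -m handwheel '[[0,[0.006,0.006,0.02],-0.012],[0,[0.006,0.006,0.05],-0.012],[0,[0.006,0.006,0.075],-0.012],[0,[0.006,0.006,0.078],-0.012],[0,[0.006,0.006,0.078],-0.012],[0,[0.006,0.006,0.09],-0.012],[0,[0.006,0.006,0.098],-0.012],[0,[0.006,0.006,0.1],-0.012]]'
python3 - <<'E'
from h import *
r=cams.read_camera("wrist");a=cams.read_camera("scene")
plan()
cv2.imwrite("pics/j.png",np.hstack([crop(a,205,150,60,90,5),crop(r,190,110,125,112,4)[:450]]))
E
```

```text
clock: 27.85
eef_pos: [0.5032, -0.1085, 0.1192]
tcp_rot: [-3.136, 0.004, 0.08]
contact_force: [-0.7, -0.5, -1.6]
width: 0.0334
tcp [ 0.5034 -0.1086  0.1196] rot [-3.1366  0.0032  0.0798] F [ 0.2 -0.4 -1.6] w 0.0329 t 27.95Traceback (most recent call last):
  File "<stdin>", line 4, in <module>
    return _nx.concatenate(arrs, 1, dtype=dtype, casting=casting)
           ~~~~~~~~~~~~~~~^^^^^^^^^^^^^^^^^^^^^^^^^^^^^^^^^^^^^^^
ValueError: all the input array dimensions except for the concatenation axis must match exactly, but along dimension 0, the array at index 0 has size 450 and the array at index 1 has size 448
```

There is no force with the foot already 10 mm below the rim, so it is in. I'll continue down and release.

```bash
python3 -m handwheel '[[0,[0,0,0.01],0],[0,[0,0,0.02],0],[0,[0,0,0.027],0],[0,[0,0,0.03],0],[0,[0,0,0.03],0]]' && python3 -m handwheel '[[0.5,[0,0,0],0],[0.65,[0,0,0],0],[0.65,[0,0,0],0],[0.65,[0,0,0],0],[0.65,[0,0,-0.03],0],[0.65,[0,0,-0.08],0],[0.65,[0,0,-0.13],0],[0.65,[0,0,-0.13],0]]'; python3 tr.py 6|tail -1
python3 - <<'E'
from h import *
plan()
for n in("scene","side"):
    q=cams.read_camera(n);print(n,[hole(q,p) for p in[(.4956,-.0164,.122),(.4995,-.0622,.122),(.503,-.108,.122)]])
E
```

```text
clock: 28.45
eef_pos: [0.5032, -0.1089, 0.0928]
tcp_rot: [-3.137, 0.006, 0.08]
contact_force: [-10.7, 1.8, 20.5]
width: 0.0337
clock: 29.25
eef_pos: [0.5081, -0.1109, 0.2317]
tcp_rot: [3.14, -0.007, 0.08]
contact_force: [0.1, -1.0, 0.7]
width: 0.0553
29.5 [ 0.503  -0.1091  0.2204] [-3.135   0.01    0.0802]
tcp [ 0.503  -0.109   0.2203] rot [-3.1349  0.0103  0.0803] F [-0.1 -0.1  0.3] w 0.0556 t 29.55
scene [(array([0.4715, 0.0021, 0.122 ]), 139), (array([ 0.4995, -0.0622,  0.122 ]), 16), (array([ 0.5012, -0.1082,  0.122 ]), 14)]
side [(array([ 0.4965, -0.0125,  0.122 ]), 23), (array([ 0.5016, -0.0583,  0.122 ]), 25), (array([ 0.5034, -0.1058,  0.122 ]), 26)]
```

```bash
python3 -m handwheel '[[0.65,[0,0.045,-0.01],0],[0.65,[0,0.09,-0.02],0],[0.65,[0,0.12,-0.02],0],[0.65,[0,0.12,-0.02],0],[0.65,[0,0.12,-0.02],0],[0.65,[0,0.12,-0.02],0],[0.65,[0,0.12,-0.02],0]]'
python3 - <<'E'
from h import *
plan()
r=cams.read_camera("wrist");a=cams.read_camera("scene")
cv2.imwrite("pics/j.png",np.hstack([crop(a,195,145,80,120,5),cv2.resize(crop(r,156,0,200,300,2),(400,600))]))
E
```

```text
clock: 30.35
eef_pos: [0.5129, -0.2277, 0.2396]
tcp_rot: [-3.135, 0.01, 0.082]
contact_force: [-0.2, -0.2, 0.0]
width: 0.055
tcp [ 0.5129 -0.2277  0.2396] rot [-3.1346  0.0101  0.0817] F [-0.2 -0.2  0. ] w 0.055 t 30.35
```

View pics/j.png

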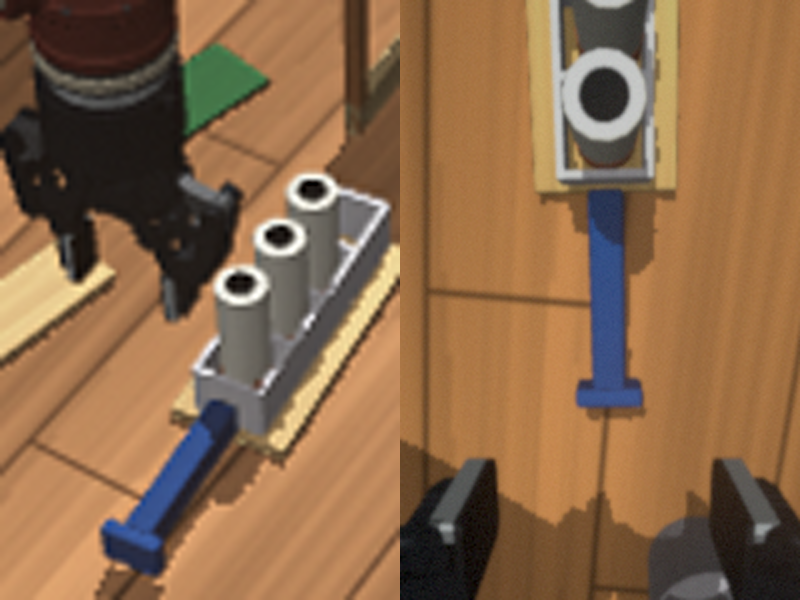

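All three props are seated. In the wrist view the blue bar runs from (606,195) to (609,382).

Run:
```python
from h import *
r=cams.read_camera("wrist")
f=lambda u,v,z=.04:atz(r,156+(u-400)/2,v/2,z)
t,b=f(606.5,195),f(609,380);print(t.round(4),b.round(4));yaw=np.arctan2(-(t-b)[0],(t-b)[1]);print("yaw",yaw)
e=f(537,190,.012),f(676,190,.012);print("base near end",e[0].round(4),e[1].round(4))
d=(t-b)/np.linalg.norm(t-b);g=b+d*.021;print("grip",g.round(4))
plan((g[0],g[1],.025,yaw),(g[0],g[1],.06,yaw))
```

```text
[ 0.5068 -0.1429  0.04  ] [ 0.517  -0.2459  0.04  ]
yaw 0.09850983138527981
base near end [ 0.4656 -0.1418  0.012 ] [ 0.547  -0.1351  0.012 ]
grip [ 0.5149 -0.225   0.04  ]
tcp [ 0.5131 -0.2281  0.24  ] rot [-3.1352  0.0095  0.0814] F [ 0.1  0.2 -0.2] w 0.0559 t 30.5
  -> [0.0041,-0.0015,0.2150],-0.0171  len 0.215
  -> [0.0038,-0.0017,0.1800],-0.0171  len 0.180
```

```bash
python3 -m handwheel '[[0.65,[0.004,0.001,0.045],-0.015],[0.65,[0.004,0.001,0.09],-0.015],[0.65,[0.004,0.001,0.135],-0.015],[0.65,[0.004,0.001,0.175],-0.015],[0.65,[0.004,0.001,0.205],-0.015],[0.65,[0.004,0.001,0.215],-0.015],[0.65,[0.004,0.001,0.215],-0.015],[0.65,[0.004,0.001,0.215],-0.015]]' && python3 -m handwheel '[[0.4,[0,0,0],0],[0.3,[0,0,0],0],[0,[0,0,0],0],[0,[0,0,0],0],[0,[0,0,0],0],[0,[0,0,0],0],[0,[0,0,0],0]]' 60
python3 - <<'E'
from h import *
plan()
s=bot.state();p=s["eef_pos"];d=np.array([p[0]-BAY[0],p[1]-BAY[1]]);cc,ss=np.cos(BAY[2]),np.sin(BAY[2]);print("grip in bay",cc*d[0]+ss*d[1],-ss*d[0]+cc*d[1])
r=cams.read_camera("wrist")
cv2.imwrite("pics/k.png",cv2.resize(r["color"][:,:,::-1],(640,480)))
E
```

```text
clock: 31.3
eef_pos: [0.5163, -0.2281, 0.0268]
tcp_rot: [-3.137, 0.007, 0.097]
contact_force: [0.1, -0.9, 0.2]
width: 0.0555
clock: 32.0
eef_pos: [0.5171, -0.229, 0.0288]
tcp_rot: [-3.139, 0.006, 0.098]
contact_force: [-4.0, 0.1, 6.4]
width: 0.0189
tcp [ 0.5171 -0.229   0.0288] rot [-3.1388  0.0059  0.0978] F [-4.   0.1  6.4] w 0.0189 t 32.0
grip in bay 0.011758734667121778 -0.39576073038487225
```

View pics/k.png

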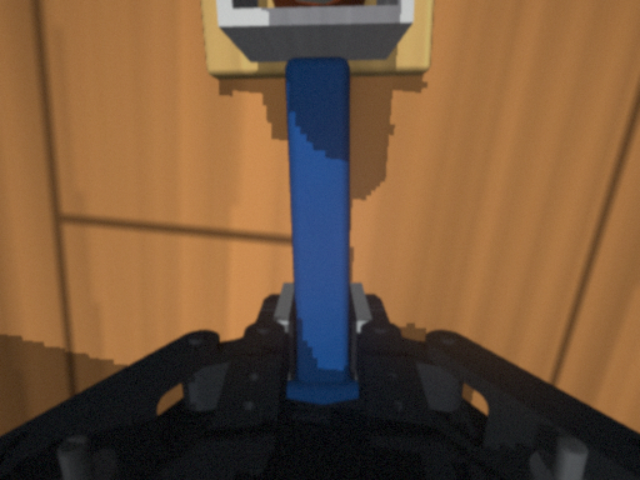

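```bash
python3 -c "
from h import *
plan((*bay2w(-.001,-.385),.0275,.062))"
```

```text
tcp [ 0.5171 -0.229   0.0289] rot [-3.1388  0.0058  0.0978] F [-2.9 -0.1  6.9] w 0.0192 t 32.05
  -> [-0.0124,-0.0112,0.0015],0.0358  len 0.017
```

```bash
python3 -m handwheel '[[0,[-0.003,-0.003,0.001],0.01],[0,[-0.006,-0.006,0.0015],0.02],[0,[-0.01,-0.009,0.0015],0.03],[0,[-0.0124,-0.011,0.0015],0.036],[0,[-0.0124,-0.011,0.0015],0.036],[0,[-0.0124,-0.011,0.0015],0.036]]'
python3 - <<'E'
from h import *
a=cams.read_camera("scene");b=cams.read_camera("side")
q=lambda n,L:[hole(n,p) for p in L]
L=[np.r_[bay2w(0,y),.122] for y in(-.195+.023,-.195-.023,-.195-.069)]
print(np.round(L,4));print(q(a,L));print(q(b,L));plan()
cv2.imwrite("pics/l.png",np.hstack([crop(a,195,130,80,120,5),crop(b,180,145,80,120,5)]))
E
```

```text
clock: 32.65
eef_pos: [0.5051, -0.2201, 0.0291]
tcp_rot: [-3.141, 0.003, 0.061]
contact_force: [2.5, -3.0, 6.3]
width: 0.0186
[[ 0.4904 -0.0065  0.122 ]
 [ 0.4935 -0.0524  0.122 ]
 [ 0.4965 -0.0983  0.122 ]]
[(array([ 0.4927, -0.0063,  0.122 ]), 14), (array([ 0.4964, -0.0528,  0.122 ]), 16), (array([ 0.4969, -0.0993,  0.122 ]), 16)]
[(array([0.5063, 0.033 , 0.122 ]), 149), (array([ 0.4916, -0.1007,  0.122 ]), 29), (array([ 0.4954, -0.1304,  0.122 ]), 170)]
tcp [ 0.5051 -0.2201  0.0291] rot [-3.1408e+00  2.8000e-03  6.1000e-02] F [ 1.1 -3.2  6.4] w 0.0191 t 32.75
```

View pics/l.png

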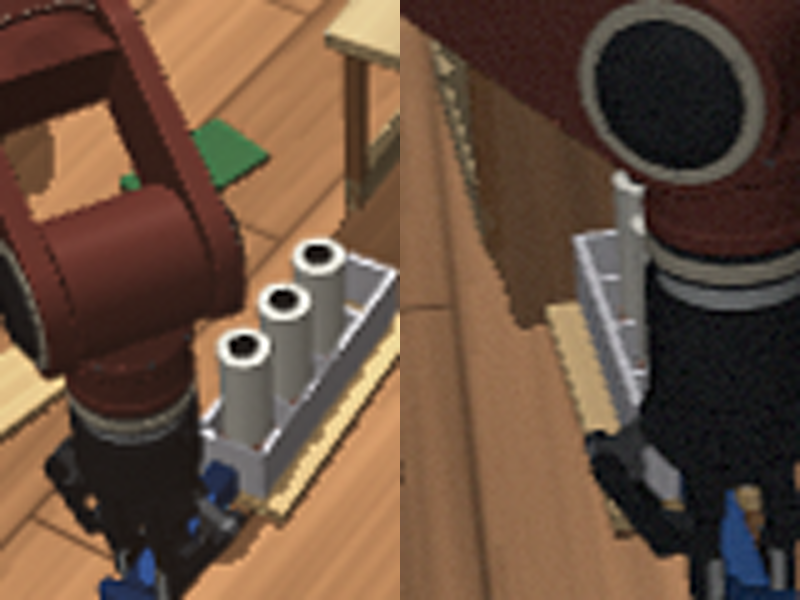

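All three props line up with the bay's centre line within about 2 mm and stand upright. I'll slide the caddy in.

```bash
python3 -m handwheel '[[0,[0,-0.02,0.0005],0],[0,[0,-0.05,0.001],0],[0,[0,-0.08,0.001],0],[0,[-0.001,-0.11,0.001],0],[0,[-0.001,-0.14,0.001],0],[0,[-0.001,-0.16,0.001],0],[0,[-0.001,-0.16,0.001],0],[0,[-0.001,-0.16,0.001],0]]'
python3 - <<'E'
from h import *
plan((*bay2w(0,-.086),.028,.062))
r=cams.read_camera("wrist");cv2.imwrite("pics/m.png",cv2.resize(r["color"][:,:,::-1],(512,384)))
E
```

```text
clock: 33.55
eef_pos: [0.4942, -0.0578, 0.0285]
tcp_rot: [-3.136, 0.003, 0.062]
contact_force: [0.6, 6.5, 5.4]
width: 0.019
tcp [ 0.4942 -0.0578  0.0285] rot [-3.1362e+00  3.1000e-03  6.1600e-02] F [0.6 6.5 5.4] w 0.019 t 33.55
  -> [-0.0011,-0.1374,0.0013],-0.0004  len 0.137
```

View pics/m.png

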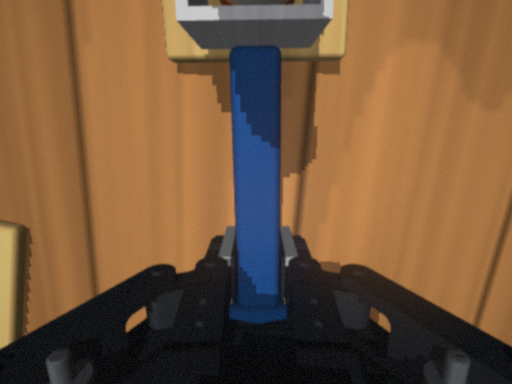

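The caddy is square in hand, with its far end inside the gateway and no side force. I'll continue to the end.

```bash
python3 -m handwheel '[[0,[0,-0.02,0],0],[0,[0,-0.045,0],0],[0,[-0.001,-0.07,0],0],[0,[-0.001,-0.095,0.001],0],[0,[-0.001,-0.115,0.001],0],[0,[-0.001,-0.13,0.001],0],[0,[-0.001,-0.137,0.001],0],[0,[-0.001,-0.137,0.001],0]]'; python3 tr.py 3|tail -1
python3 - <<'E'
from h import *
plan((*bay2w(.029,-.086),.028,.062))
r=cams.read_camera("wrist");cv2.imwrite("pics/n.png",cv2.resize(r["color"][:,:,::-1],(512,384)))
E
```

```text
clock: 34.4
eef_pos: [0.4851, 0.0795, 0.029]
tcp_rot: [-3.136, 0.003, 0.063]
contact_force: [1.3, 0.3, 5.8]
width: 0.0189
34.5 [0.485  0.0794 0.0289] [-3.1354e+00  2.8000e-03  6.2300e-02]
tcp [0.485  0.0794 0.0289] rot [-3.1352e+00  2.7000e-03  6.2100e-02] F [-0.1  0.1  5.6] w 0.0191 t 34.55
  -> [0.0286,-0.0000,0.0008],0.0001  len 0.029
```

View pics/n.png

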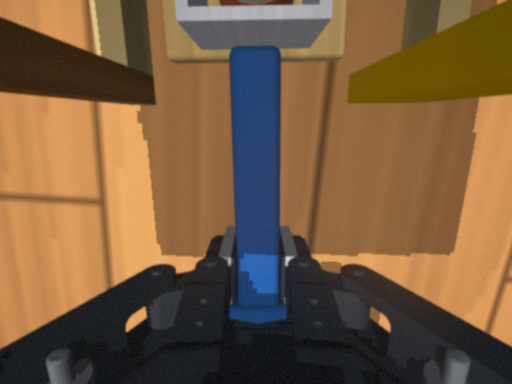

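```bash
python3 -m handwheel '[[0,[0,-0.003,0.0005],0],[0,[0,-0.006,0.0005],0],[0,[0,-0.006,0.0005],0],[0,[0,-0.006,0.0005],0]]'; python3 -c "
from h import *
plan((*bay2w(.030,-.080),.028,.062))"
```

```text
clock: 35.0
eef_pos: [0.485, 0.0847, 0.0291]
tcp_rot: [-3.137, 0.003, 0.063]
contact_force: [0.3, -4.4, 5.7]
width: 0.0188
tcp [0.485  0.0847 0.0291] rot [-3.1371e+00  2.6000e-03  6.3000e-02] F [ 0.3 -4.4  5.7] w 0.0188 t 35.0
  -> [0.0293,-0.0007,0.0010],0.0010  len 0.029
```

```bash
python3 -m handwheel '[[0,[0.007,0,0.0005],0],[0,[0.014,0,0.001],0],[0,[0.021,0,0.001],0],[0,[0.028,0,0.001],0],[0,[0.03,0,0.001],0],[0,[0.03,0,0.001],0],[0,[0.03,0,0.001],0]]'
python3 - <<'E'
from h import *
plan()
p=bot.state()["eef_pos"];d=p[:2]-BAY[:2];c,s=np.cos(BAY[2]),np.sin(BAY[2]);print("grip in bay",c*d[0]+s*d[1],-s*d[0]+c*d[1])
r=cams.read_camera("wrist");b=cams.read_camera("scene");cv2.imwrite("pics/o.png",np.hstack([cv2.resize(r["color"][:,:,::-1],(400,300)),crop(b,250,115,100,75,4)]))
E
```

```text
clock: 35.7
eef_pos: [0.5128, 0.0874, 0.0279]
tcp_rot: [-3.136, 0.009, 0.066]
contact_force: [-7.1, 0.8, 10.1]
width: 0.0189
tcp [0.5128 0.0874 0.0279] rot [-3.1359  0.0086  0.0658] F [-7.1  0.8 10.1] w 0.0189 t 35.7
grip in bay 0.028633186129529233 -0.07983157999633884
```

View pics/o.png

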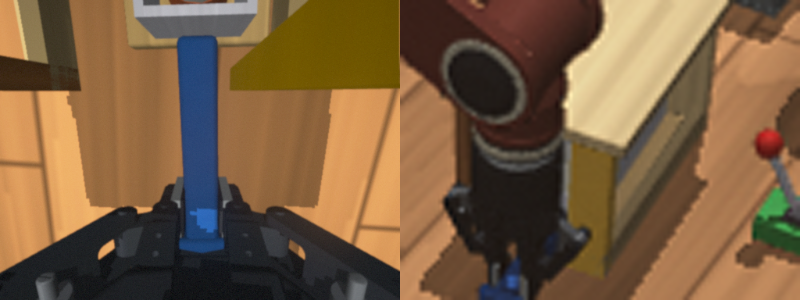

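I've used my picture allowance, so the remaining checks will be numeric. I'll release, rise, and compare the blue bar with the one in the first hover picture (pics/c.png).

```bash
python3 -m handwheel '[[0.3,[0,0,0],0],[0.6,[0,0,0],0],[0.6,[0,0,0],0],[0.6,[0,0,0],0],[0.6,[0,0,0],0]]' && python3 -m handwheel '[[0.6,[0,0,-0.03],0],[0.6,[0,0,-0.07],0],[0.6,[0,0,-0.11],0],[0.6,[0,0,-0.15],0],[0.6,[0,0,-0.19],0],[0.6,[0,0,-0.212],0],[0.6,[0,0,-0.212],0],[0.6,[0,0,-0.212],0]]'; python3 tr.py 5|tail -1
python3 - <<'E'
from h import *
plan()
r=cams.read_camera("wrist")
def blue(im):
    h=cv2.cvtColor(im,cv2.COLOR_BGR2HSV);m=((h[...,0]>100)&(h[...,0]<130)&(h[...,1]>150)).astype(np.uint8)
    m[:, :200]=0;m[:,310:]=0;m[240:]=0
    v=[];
    for y in range(100,240):
        x=np.flatnonzero(m[y])
        if len(x)>5:v.append((y,x.min(),x.max()))
    return np.array(v)
now=blue(r["color"][:,:,::-1].copy());old=blue(cv2.resize(cv2.imread("pics/c.png"),(512,384)))
for n,v in(("now",now),("old",old)):
    w=v[:,2]-v[:,1];print(n,v[0],v[-1],"head rows",v[w>26][[0,-1]].tolist() if (w>26).any() else None,"bar mid",[(int(y),(a+b)/2) for y,a,b in v[::10]])
    if n=="now":
        c,s=np.cos(BAY[2]),np.sin(BAY[2])
        hd=v[w>26]
        for y,a,b in (hd[0],hd[-1],v[5]):
            d=atz(r,(a+b)/2,y,.04)[:2]-BAY[:2];print("bay",np.round([c*d[0]+s*d[1],-s*d[0]+c*d[1]],4))
E
```

```text
clock: 36.3
eef_pos: [0.5126, 0.0874, 0.0277]
tcp_rot: [-3.136, 0.009, 0.066]
contact_force: [-0.2, 0.7, 0.7]
width: 0.0512
clock: 37.1
eef_pos: [0.5145, 0.0862, 0.2394]
tcp_rot: [-3.136, 0.009, 0.066]
contact_force: [0.0, 0.0, -1.3]
width: 0.0514
37.3 [0.5136 0.0862 0.2373] [-3.1356  0.0129  0.0657]
tcp [0.5137 0.0862 0.2376] rot [-3.1356  0.0125  0.0657] F [-0.3 -0.  -0.9] w 0.0513 t 37.35
now [176 253 264] [199 247 253] head rows [[193, 245, 274], [197, 245, 273]] bar mid [(176, np.float64(258.5)), (186, np.float64(259.0)), (196, np.float64(259.5))]
bay [ 0.0302 -0.1025]
bay [ 0.0296 -0.1073]
bay [ 0.0296 -0.0881]
old [170 252 261] [196 243 259] head rows [[191, 243, 271], [195, 243, 270]] bar mid [(170, np.float64(256.5)), (181, np.float64(256.5)), (192, np.float64(256.5))]
```

The comparison puts the caddy middle at about (29, 107) mm in the bay frame, 2.5 mm deeper than at the start, and square. Next is the switch; I'll locate the knob by its red colour in both cameras.

```bash
cat > knob.py <<'E'
from h import *
def red(r,p=None,R=14):
    h=cv2.cvtColor(r["color"],cv2.COLOR_RGB2HSV);m=(((h[...,0]<6)|(h[...,0]>174))&(h[...,1]>170)&(h[...,2]>70)).astype(np.uint8)
    n,l,st,c=cv2.connectedComponentsWithStats(m)
    u=proj(r,p)[0];k=[i for i in range(1,n) if st[i,4]>15 and np.hypot(*(c[i]-u))<R+12]
    return max(((st[i,4],c[i]) for i in k),key=lambda t:t[0],default=None)
def tri(p):
    rs=[];
    for n in("scene","side"):
        r=cams.read_camera(n);q=red(r,p);print(n,q)
        if q: rs.append(ray(r,*q[1]))
    if len(rs)<2:return
    A=sum(np.eye(3)-np.outer(d,d)/(d@d) for c,d in rs);b=sum((np.eye(3)-np.outer(d,d)/(d@d))@c for c,d in rs)
    return np.linalg.solve(A,b).round(4)
E
python3 - <<'E'
from knob import *
print(tri((.674,-.007,.092)))
n=cams.read_camera("side")
for q in("prop1_mid","caddy_mid"):print(q,[(round(d["conf"],2),[round(d["xy"][0]*512),round(d["xy"][1]*384)]) for d in nets.spot_in("side",q)][:5])
for y in(.107+.023,.107-.023,.107-.069):print(proj(n,np.r_[bay2w(.029,y),.067])[0].round())
o=[]
# box corners from side image: light grey blob near switch
for nm in("scene","side"):
    r=cams.read_camera(nm);u,v=proj(r,(.71,-.02,.015))[0].astype(int)
    h=cv2.cvtColor(r["color"],cv2.COLOR_RGB2HSV)[v-22:v+22,u-25:u+25];m=((h[...,1]<40)&(h[...,2]>120)).astype(np.uint8)
    k,l,st,c=cv2.connectedComponentsWithStats(m);i=1+np.argmax(st[1:,4]);ys,xs=np.nonzero(l==i)
    P=np.c_[xs+u-25,ys+v-22]
    hull=cv2.approxPolyDP(cv2.convexHull(P.astype(np.int32)),2,True)[:,0]
    print(nm,len(P),[(p.tolist(),atz(r,*p,.025)[:2].round(3).tolist()) for p in hull])
plan((.615,-.007,.24,-.1))
E
```

```text
scene (np.int32(46), array([305.93478261, 208.23913043]))
side (np.int32(60), array([299.3 , 182.85]))
[ 0.6726 -0.0108  0.0982]
prop1_mid []
caddy_mid [(0.85, [218, 178])]
[219. 150.]
[221. 156.]
[224. 163.]
scene 183 [([326, 230], [0.744, 0.0]), ([316, 238], [0.732, -0.045]), ([301, 227], [0.671, -0.031]), ([309, 221], [0.681, 0.005])]
side 100 [([323, 202], [0.743, 0.006]), ([326, 211], [0.738, -0.039]), ([310, 212], [0.696, -0.036]), ([316, 203], [0.724, 0.004])]
tcp [0.5146 0.0863 0.2396] rot [-3.1358  0.009   0.0658] F [-1.4  0.4  0.7] w 0.0512 t 37.75
  -> [0.0940,0.0996,-0.0018],0.1658  len 0.137
```

```bash
python3 -m handwheel '[[0.3,[0.02,0.022,0],0.05],[0,[0.045,0.05,0],0.1],[0,[0.07,0.074,0],0.16],[0,[0.093,0.092,0],0.216],[0,[0.093,0.092,0],0.216],[0,[0.093,0.092,0],0.216],[0,[0.093,0.092,0],0.216]]'; python3 -c "
from h import *
plan((.609,0.0,.089,-.15))"
```

```text
clock: 38.45
eef_pos: [0.6129, 0.0011, 0.2382]
tcp_rot: [-3.138, 0.01, -0.149]
contact_force: [0.7, 0.8, 0.8]
width: 0.0001
tcp [0.6129 0.0011 0.2382] rot [-3.1377  0.0105 -0.1494] F [0.7 0.8 0.8] w 0.0001 t 38.45
  -> [-0.0021,0.0023,0.1492],0.0006  len 0.149
```

```bash
python3 -m handwheel '[[0,[-0.002,0.002,0.04],0],[0,[-0.002,0.002,0.08],0],[0,[-0.002,0.002,0.12],0],[0,[-0.002,0.002,0.149],0],[0,[-0.002,0.002,0.149],0],[0,[-0.002,0.002,0.149],0],[0,[-0.002,0.002,0.149],0]]' && python3 -m handwheel '[[0,[0.02,0,0],0],[0,[0.04,0,0],0],[0,[0.055,0,0],0],[0,[0.07,0,0],0],[0,[0.085,0,0],0],[0,[0.1,0,0],0],[0,[0.1,0,0],0],[0,[0.1,0,0],0]]'
python3 - <<'E'
from knob import *
plan();print(tri((.72,-.02,.1)))
E
```

```text
clock: 39.15
eef_pos: [0.6108, 0.0004, 0.0922]
tcp_rot: [-3.138, 0.006, -0.149]
contact_force: [0.6, 0.3, 0.4]
width: 0.0002
clock: 39.95
eef_pos: [0.7106, -0.0145, 0.0937]
tcp_rot: [-3.137, 0.003, -0.149]
contact_force: [-0.1, 0.7, -0.5]
width: 0.0001
tcp [ 0.7106 -0.0145  0.0937] rot [-3.1375e+00  3.1000e-03 -1.4870e-01] F [-0.1  0.7 -0.5] w 0.0001 t 39.95
scene (np.int32(46), array([324.08695652, 219.        ]))
side (np.int32(64), array([326.15625 , 182.609375]))
[ 0.7404 -0.0192  0.0965]
```

```bash
python3 -m handwheel '[[0,[0.005,0,0],0],[0,[0.01,0,0],0],[0,[0.014,0,0],0],[0,[0.014,0,0],0],[0,[0.014,0,0],0]]'
python3 - <<'E'
from knob import *
plan();print(tri((.74,-.02,.1)))
E
```

```text
clock: 40.55
eef_pos: [0.7192, -0.0156, 0.0927]
tcp_rot: [-3.138, 0.018, -0.148]
contact_force: [-18.4, 1.1, 11.7]
width: -0.0
tcp [ 0.7192 -0.0156  0.0927] rot [-3.138   0.0181 -0.1483] F [-18.4   1.1  11.7] w -0.0 t 40.55
scene (np.int32(49), array([325.18367347, 220.18367347]))
side (np.int32(61), array([328.24590164, 183.2295082 ]))
[ 0.7452 -0.0211  0.0954]
```

The lever is at its stop (18 N), with the knob moved about 74 mm. I'll back off, rise and check.

```bash
python3 -m handwheel '[[0,[-0.02,0,0],0],[0,[-0.06,0,0],0],[0,[-0.09,0,0],0],[0,[-0.09,0,-0.04],0],[0,[-0.09,0,-0.09],0],[0,[-0.09,0,-0.14],0],[0,[-0.09,0,-0.16],0],[0,[-0.09,0,-0.16],0]]'
python3 - <<'E'
from knob import *
plan((.5137,.0862,.2376,.066),(.50,-.12,.27,.066));print(tri((.745,-.02,.1)))
for nm in("scene","side"):
    r=cams.read_camera(nm);h=cv2.cvtColor(r["color"],cv2.COLOR_RGB2HSV);m=((h[...,0]>100)&(h[...,0]<130)&(h[...,1]>140)).astype(np.uint8)
    g=proj(r,np.r_[bay2w(.029,-.1),.03])[0];u,v=g.astype(int);w=m[v-12:v+12,u-15:u+15];ys,xs=np.nonzero(w);print(nm,g.round(1),"blue centroid",(xs.mean()+u-15).round(1),(ys.mean()+v-12).round(1),len(xs))
    # same on first picture
    im=cv2.resize(cv2.imread(f"pics/a_{nm}.png"),(512,384),interpolation=cv2.INTER_AREA);h=cv2.cvtColor(im,cv2.COLOR_BGR2HSV);m=((h[...,0]>100)&(h[...,0]<130)&(h[...,1]>140)).astype(np.uint8);w=m[v-12:v+12,u-15:u+15];ys,xs=np.nonzero(w);print("  start",(xs.mean()+u-15).round(1),(ys.mean()+v-12).round(1),len(xs))
    # white prop pixels under cover
    print("  cup",[ (round(d["conf"],2),round(d["xy"][0]*512),round(d["xy"][1]*384)) for d in nets.spot_in(nm,"cup")][:2], "prop",[(round(d["conf"],2),round(d["xy"][0]*512),round(d["xy"][1]*384)) for d in nets.spot_in(nm,"prop1_mid")][:3])
E
```

```text
clock: 41.45
eef_pos: [0.6355, -0.0036, 0.2606]
tcp_rot: [-3.138, 0.008, -0.148]
contact_force: [1.0, 0.7, -0.0]
width: -0.0002
tcp [ 0.6355 -0.0036  0.2606] rot [-3.1377  0.0076 -0.1482] F [ 1.   0.7 -0. ] w -0.0002 t 41.45
  -> [-0.1336,-0.0708,0.0243],-0.2142  len 0.153
  -> [-0.1169,0.1351,-0.0091],-0.2142  len 0.179
scene (np.int32(48), array([325.16666667, 220.10416667]))
side (np.int32(65), array([327.93846154, 182.93846154]))
[ 0.7448 -0.0206  0.0957]
scene [275.2 188.9] blue centroid 276.1 186.3 48
  start 275.5 186.6 45
  cup [(0.82, 216, 293)] prop []
side [234.3 197.3] blue centroid 233.5 194.9 220
  start 233.4 195.4 213
  cup [(0.77, 306, 301)] prop [(0.17, 316, 209)]
```

```bash
python3 -c "
from station import bot
print(bot.sign_off())"
```

```text
the job is handed in; nothing more can be done
None
```

I completed the whole sequence and handed the job in at about 41 s. No verdict was reported.

**What I did:** I stepped the caddy out from behind the yellow cheek and drew it clear. I stood the three props present in pockets of their own and slid the caddy back to the end and across behind the cheek. Then I pushed the aluminium switch's red toggle over to its stop and retreated.

**Last checks:**
- **Caddy:** parked at about x 29 mm, y 107 mm in the bay frame. The drawbar matches its starting position within about 1 px in both fixed cameras. An earlier wrist-camera comparison put it 2.5 mm deeper than at the start.
- **Toggle:** the knob moved about 73 of 77 mm, roughly 0.94 rad. It stayed there after I let go.
- **Cup:** the fixed cameras still detect it where it was at the start, within 2–3 px.
- **Robot:** clear of everything, with no force on the tool.

**What I could not check, and what went differently:**
- **Props under the cover:** they can't be seen once parked. I last saw them upright and fully down just before sliding the caddy in; forces while sliding in stayed low, with about 7 N sideways on the final step across.
- **Caddy shift:** it moved about 5 mm while I fetched the third prop. I measured its position again before placing that prop.
- **Tool tilt:** the tool built up a tilt of 0.05 rad from ending moves abruptly. I removed it before gripping the third prop.
- **Pictures:** I viewed 16, the limit, so the final checks were numeric only.

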